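Load the hot-holding bin with hash browns

ROBOT

A 7-joint arm with a two-finger parallel gripper is mounted at the origin on a cart in front of the work surface, level with it; the furniture and walls round the work are solid. World frame = base frame: x ahead of the robot, y to its left, z up, the work surface at z = 0. Lengths are in m, angles in rad, forces in N, time in s.
With the tool pointing down it reaches from about 0.4 to 0.925 m from the base axis. Payload 4.1 kg.
Tool frame: the origin (TCP) lies on the centre line of the jaws, within the pads' length; the fingertips stand 17 mm ahead of it and the grasp point (between the pads) lies 2 mm behind it; z points along the fingers, y is the line along which they close (so a half turn about z gives the same grasp; the last joint's range is limited). The gripper opens to 85 mm and grips with 20 to 120 N. Pads are 22 mm wide; open, the fingers measure 114 mm over their backs; the gripper's body (76 mm by 85 mm) begins 54 mm behind the grasp point. The pads swing forward as they close: fully open they stand 13 mm farther back than shut.
Start: joints at [1.109, 0.398, 0.045, 1.537, -0.019, 1.207, -0.051], TCP at [0.231, -0.608, 0.248] pointing down, gripper open.
Joint ranges: [-2.82, 2.82], [-0.49, 2.23], [-1.37, 1.46], [0, 2.46], [-1.36, 4.5], [0.23, 2], [-2.94, 2.94]. Speed limits (rad/s): [2.57, 2.57, 3.14, 3.14, 3.14, 3.14, 3.14].

INTERFACE

Orientations are given as a rotation vector (axis times angle).
In Python, from plant import manip gives the robot as it stands.
- The arm moves only by the tool servo_tool, never from a script. Its argument "deltas" is a list that holds one entry, the list of rows, each a list of 5 numbers: the finger opening in cm, from 0 to 8.54, then the shift along the tool's x, y, z in cm, then the turn about the tool's z in units of 6 degrees (1.0 is 6 degrees). A call has 1 to 8 rows; each row is the pose to reach, as a shift and turn from the pose commanded when the call began, along the tool's axes at that moment; what a row does not reach only later rows make up. A row lasts 1/12 s, in which the tool goes at most 41.7 mm and 7.16 degrees, less where a joint would pass 70% of its speed; a pose out of reach is approached as far as the arm can. A call with a gripper value outside its range is refused whole. The fingers move at their own pace and stop on an object; "newtons" is the grip in N (left out, the last holds). Time passes only in rows, so rows that repeat a pose let the fingers close. It gives the time, the measured TCP pose, the force, the opening and the grip force at its end, in the units of the state.
- manip.observe(): the state, without advancing time (a new reading comes with each control period).
- manip.camera(name): name is "side" or "top"; returns a dict with "img" (384x512x3 uint8, blue, green, red), "fx", "fy", "cx", "cy" (pixels), "xyz" and "orientation" of the camera in the world. Camera axes: x right, y down, z forward; pixel columns grow to the right and rows downward; lengths in m; the calibration is good to about 2 mm. A picture is of the moment at which its call begins. There is no depth.
- manip.job_done(): hands the job in; it is judged then, once.
The state is a dict: "clock": time; "joints": joint angles; "joint_vel": joint speeds; "joint_torque": joint torques, N m; "tcp_pos": TCP position; "orientation": TCP orientation; "ft_force": force on the tool from outside, world axes, zero at the start; "torque": the same for the moment, N m; "width": finger opening in m; "grasp_force": force on a finger pad.
Only numpy, scipy, OpenCV 4.12 (cv2) and the standard library are available. Lean on these libraries where they do the work, as an engineer would, in place of code of your own. Each camera call takes 0.05 s, during which the arm holds its last target. There are 200 camera calls.

TASK

Pull the black shutter knob of the hot-holding bin all the way out, then lift every hash brown off the griddle plate with the turner and slide each one endways down the chute into the bin; the gripper itself must not touch the food. When all of them are in the bin, push the shutter fully home again to keep the heat in, and lay the turner flat in its steel tray, right way up. Leave the ramekin, the pepper mill and the kitchen timer where they are.

Things in the scene. Friction and masses are not known exactly. Their poses are not given: they have to be found in the camera images.
- hash_brown_a: oblong golden-brown hash brown, rigid, 120 long (x) x 68 wide (y) x 15 thick, about 80 g; origin under its centre, z up; three or four are there. Its lower edge is bevelled, 3.6 up over 7 in, so a blade edge under 2.5 off the surface runs in beneath it, perhaps after pushing it 10 to 40 along. Friction about 1 on the griddle
- hash_brown_b: oblong golden-brown hash brown, rigid, 120 long (x) x 68 wide (y) x 15 thick, about 80 g; origin under its centre, z up; three or four are there. Its lower edge is bevelled, 3.6 up over 7 in, so a blade edge under 2.5 off the surface runs in beneath it, perhaps after pushing it 10 to 40 along. Friction about 1 on the griddle
- hash_brown_c: oblong golden-brown hash brown, rigid, 120 long (x) x 68 wide (y) x 15 thick, about 80 g; origin under its centre, z up; three or four are there. Its lower edge is bevelled, 3.6 up over 7 in, so a blade edge under 2.5 off the surface runs in beneath it, perhaps after pushing it 10 to 40 along. Friction about 1 on the griddle
- hash_brown_d: oblong golden-brown hash brown, rigid, 120 long (x) x 68 wide (y) x 15 thick, about 80 g; origin under its centre, z up; three or four are there. Its lower edge is bevelled, 3.6 up over 7 in, so a blade edge under 2.5 off the surface runs in beneath it, perhaps after pushing it 10 to 40 along. Friction about 1 on the griddle
- turner: griddle turner, 305 x 82 x 32, 0.24 kg, lying in the tray. Origin under the middle of its length, level with the blade's underside; x runs from grip to blade, z up. Blade: flat steel 2 thick, 82 wide, from x = +52 to +152, slick (friction about 0.2: food stays on it level, and slides off when the nose is tipped down 15 degrees or more). The grip is rubbered. Centre of mass near x = -40
- turner_grip (a point): where to grasp the turner, at x = -35, z = 24 in its frame, axes as the turner: middle of the black grip, a straight bar 24 to 26 wide (y) and 17 high from x = -152 to -22 in the turner's frame; it slopes, its mid-height is z = 10 at the rear end and 23 at the front end. Fingers close along y
- turner_edge (a point): middle of the blade's lower front edge (x = 152, z = 0 in the turner's frame), axes as the turner
- tool_tray: shallow stainless tool tray fixed on the table, 360 (x) x 130 (y), floor 4 above the table, rim 10 high and 4 thick, the turner's home; origin on the table under its centre. The turner starts in it, its x along the tray's x
- griddle: black iron griddle plate standing fixed on the table, 210 deep (x) x 460 wide (y). Origin on the table under its centre; x points away from its open front edge (at x = -105) to the splash guard at the back. Cooking surface at z = 24, level with the front edge; splash guards 8 thick along the back (inner face x = +97) and both sides (inner faces y = +-222), their tops at z = 54
- holding_bin: stainless hot-holding bin with a clear cover, fixed on the table. Origin on the table under the lower end (exit) of its loading chute; x points down the chute, z up. Inside: x = 0 to 150, y = +-56, floor z = 22; cover at z = 167. The chute exit is its only opening. A steel shutter guide stands out from the chute to y = -155 at x = -20 to -5, up to z = 171
- chute_mouth (a point): middle of the upper edge of the chute floor, at x = -160, z = 200 of the bin; axes as the bin. The chute is open above and in front; its polished floor (friction about 0.15) falls 32 degrees to the exit at x = 0, z = 100. Cheeks 36 high; 136 wide inside at the mouth, narrowing by x = -100 to a throat 96 wide: hash browns pass lengthways only
- shutter (a joint): travel of the shutter plate that closes the chute just above its exit (x = -12): 0 = home (closed), 0.100 = fully out (open); it slides along the bin's -y. A sprung ball holds it at each end: it takes about 6 N to start it, then 1 N; within 6 mm of an end the ball draws it fully to that end
- shutter_knob (a point): centre of the black shutter knob, a round knob 32 in diameter and 28 long, its axis along the bin's y, on a 10 thick rod at z = 127 above the table; moves with the shutter. Axes are those of the holding bin. Free all round: pinch it from above with the fingers closing along the bin's x, or push on its outer end
- ramekin: white fluted ramekin, 72 across, 45 high; a bystander. Origin under its centre
- pepper_mill: wooden pepper mill with a crank, 152 high; a bystander. Origin under its centre
- timer: white kitchen timer, 74 across, 50 high; a bystander. Origin under its centre

How it is judged:
By the outcome, as a careful person would: the job done as asked, in the order asked, and still so for the second after the job is handed in, with the robot touching nothing.
Of hash_brown_a, hash_brown_b, hash_brown_c, hash_brown_d only 3 to 4 are there at a start; the rules pass over those that are not, and their reading is None.
At some moment in a run one of hash_brown_a, hash_brown_b, hash_brown_c, hash_brown_d may be knocked a few centimetres aside while the robot is not near it.
It also fails if it takes over 210 s, if anything falls off the work surface, if the arm or the gripper's body presses on something with over 40 N, if the wrist force passes 120 N, or if a joint passes its speed limit or range.

## Working session

There is one attempt and no reset: what is moved stays moved. The work goes in short steps, Python scripts to look and compute and a tool call to move; the robot and the scene stay as the last step left them, time stands still between calls to the robot, and variables do not carry over. Pictures are saved under pics/ and viewed, at most 19 in all, crops included, and the job is handed in when it is done.

Besides the shell and the picture viewer there is one more tool, called after ">>>" as name(argument=value, ...), one argument or row to a line, values as JSON. servo_tool: Moves the arm, as the interface text tells. Its arguments: {"type":"object","properties":{"deltas":{"type":"array","items":{"type":"array","items":{"type":"array","items":{"type":"number"}}}},"newtons":{"type":"number"}},"required":["deltas"]}

```bash
ls; mkdir -p pics; python3 - <<'E'
from plant import manip
import cv2,numpy as np
s=manip.observe();print({k:np.round(v,3) for k,v in s.items()})
for n in("top","side"):
    c=manip.camera(n);cv2.imwrite(f"pics/{n}0.png",c["img"]);print(n,[c[k] for k in("fx","fy","cx","cy","xyz","orientation")])
a=cv2.imread("pics/top0.png")
cv2.imwrite("pics/top0b.png",cv2.resize(a,(800,600),interpolation=cv2.INTER_CUBIC))
cv2.imwrite("pics/side0b.png",cv2.resize(cv2.imread("pics/side0.png"),(800,600),interpolation=cv2.INTER_CUBIC))
E
```

```text
pics
{'clock': np.float64(0.0), 'joints': array([ 1.109,  0.399,  0.045,  1.538, -0.019,  1.207, -0.051]), 'joint_vel': array([-0.001, -0.001,  0.001, -0.   , -0.001, -0.002, -0.001]), 'joint_torque': array([-0.0000e+00, -4.7513e+01,  1.3650e+00, -2.5422e+01,  1.2000e-02,
        9.0000e-03,  0.0000e+00]), 'tcp_pos': array([ 0.23 , -0.607,  0.247]), 'orientation': array([-3.088e+00, -5.670e-01,  1.000e-03]), 'ft_force': array([-0.588,  0.498, -1.014]), 'torque': array([0.004, 0.029, 0.048]), 'grasp_force': np.float64(0.0), 'width': np.float64(0.086)}
top [365.06864670632484, 365.06864670632484, 256.0063088381452, 189.36640160977095, array([0.37500613, 0.01598748, 1.52065145]), array([-2.15052631,  2.12128048, -0.17186836])]
side [353.9203258523, 353.9203258523, 250.47697464729563, 191.51748829004006, array([1.23342642, 0.26372742, 1.1254217 ]), array([-1.57473769, -2.22988611,  0.68895829])]
```

View pics/top0b.png

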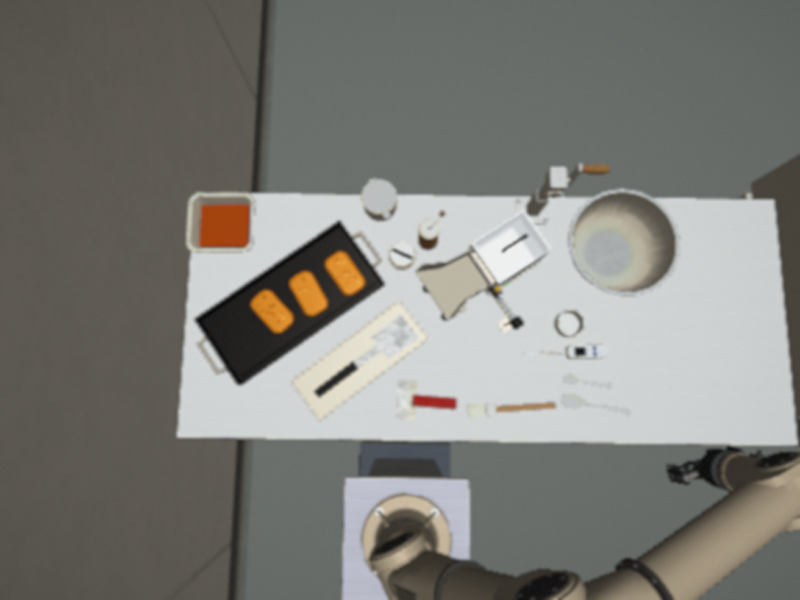

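View pics/side0b.png

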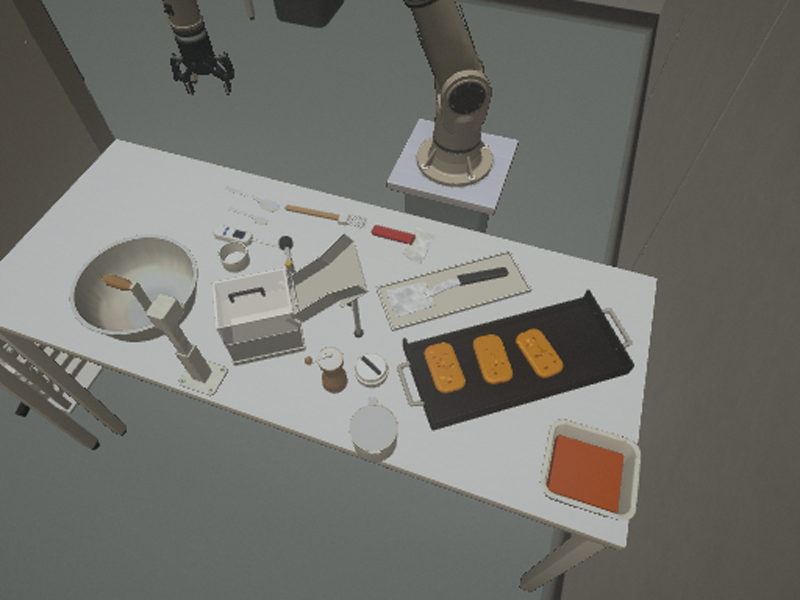

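Top view shows three hash browns at about (272,311), (308,293) and (344,273). The griddle is at left, the turner in its tray at (365,360), the chute mouth near (437,290), the bin at (510,250), and the knob at (515,322). The side view agrees, with the knob at (286,242).

```bash
cat > h.py <<'E'
import numpy as np,cv2
from scipy.spatial.transform import Rotation as R
from plant import manip
def ray(c,p):
    d=R.from_rotvec(c["orientation"]).apply([(p[0]-c["cx"])/c["fx"],(p[1]-c["cy"])/c["fy"],1.]); return np.array(c["xyz"]),d
def plane(c,p,z):
    o,d=ray(c,p); return o+d*(z-o[2])/d[2]
def tri(c1,p1,c2,p2):
    o,d=ray(c1,p1);q,e=ray(c2,p2)
    s=np.linalg.lstsq(np.c_[d,-e],q-o,rcond=None)[0]
    a,b=o+s[0]*d,q+s[1]*e; return (a+b)/2,np.linalg.norm(a-b)
def blobs(m,amin):
    n,l,st,ce=cv2.connectedComponentsWithStats(m.astype(np.uint8))
    return [(st[i],ce[i],l==i) for i in range(1,n) if st[i][4]>=amin]
def rect(c,mask,z):
    cs=cv2.findContours(mask.astype(np.uint8),cv2.RETR_EXTERNAL,cv2.CHAIN_APPROX_NONE)[0]
    k=max(cs,key=cv2.contourArea).reshape(-1,2)
    P=np.array([plane(c,p,z)[:2] for p in k])
    r=cv2.minAreaRect((P*1000).astype(np.float32)); b=cv2.boxPoints(r)
    e=[b[1]-b[0],b[2]-b[1]]; i=int(np.argmax([np.linalg.norm(v) for v in e]))
    L=e[i]; return np.array(r[0]),sorted(r[1]),np.degrees(np.arctan2(L[1],L[0]))%180
def browns(c):
    h=cv2.cvtColor(c["img"],cv2.COLOR_BGR2HSV)
    m=(h[...,0]>8)&(h[...,0]<22)&(h[...,1]>150)&(h[...,2]>130)
    return [(ce,rect(c,mm,0.035)) for st,ce,mm in blobs(m,80)]
E
python3 - <<'E'
from h import *
T=manip.camera("top");S=manip.camera("side")
for n,c in(("top",T),("side",S)):
    print(n)
    for b in browns(c): print("brown",np.round(b[0],1),np.round(np.r_[b[1][0],b[1][1],b[1][2]],1))
    v=c["img"].max(2); 
    for st,ce,mm in blobs(v<60,25):
        r=rect(c,mm,0.03); 
        if st[4]<9000 and 0<r[0][0]<1000: print("dark",st,np.round(ce,1),np.round(np.r_[r[0],r[1],r[2]],1))
def crop(c,x,y,w,h,k,f): cv2.imwrite(f,cv2.resize(c["img"][y:y+h,x:x+w],None,fx=k,fy=k,interpolation=cv2.INTER_CUBIC))
crop(T,260,130,100,75,8,"pics/t1.png"); crop(S,130,145,110,82,7,"pics/s1.png")
crop(T,115,135,165,120,4.8,"pics/t2.png")
E
```

```text
top
brown [143.  143.7] [807.9 498.7 108.9 125.5  90.8]
brown [220.4 174.5] [679.4 169.2  67.1 118.   36.2]
brown [197.2 187.4] [624.2 263.8  67.5 119.4  31.1]
brown [173.8 198.9] [574.7 357.7  66.9 117.5  43.8]
dark [ 126  143  119  102 3767] [178.9 196.4] [601.6 312.2 207.  457.2 126.3]
dark [203 234  24  18  82] [214.6 242.4] [399.8 185.2  11.4 114.2 127.7]
dark [146 282  10 102 401] [150.6 334.1] [5.360e+01 4.226e+02 1.610e+01 3.743e+02 2.000e-01]
dark [427 286  47  27 505] [450.2 298.7] [ 199.  -750.8  101.7  179.1   84.1]
dark [450 289  62  40 584] [481.6 299.8] [ 183.8 -853.4   78.2  291.2  118.2]
dark [238 294  44  10 381] [258.8 298.9] [183.2   0.6  34.3 169.3  90.8]
dark [239 334  30  22 258] [251.7 344.3] [ 16.2  31.8  54.  125.2 126.1]
side
brown [344.8 225.5] [574.5 360.1  65.5 116.9  42.9]
brown [314.9 229.3] [623.  265.4  65.8 116.7  31.4]
brown [284.1 234.8] [678.9 171.5  65.9 116.3  35.6]
brown [375.8 302.6] [806.4 499.6 115.1 129.1  90.9]
dark [ 259  186  147   89 5219] [337.3 230.8] [595.9 315.1 220.6 473.  126.3]
```

View pics/t1.png

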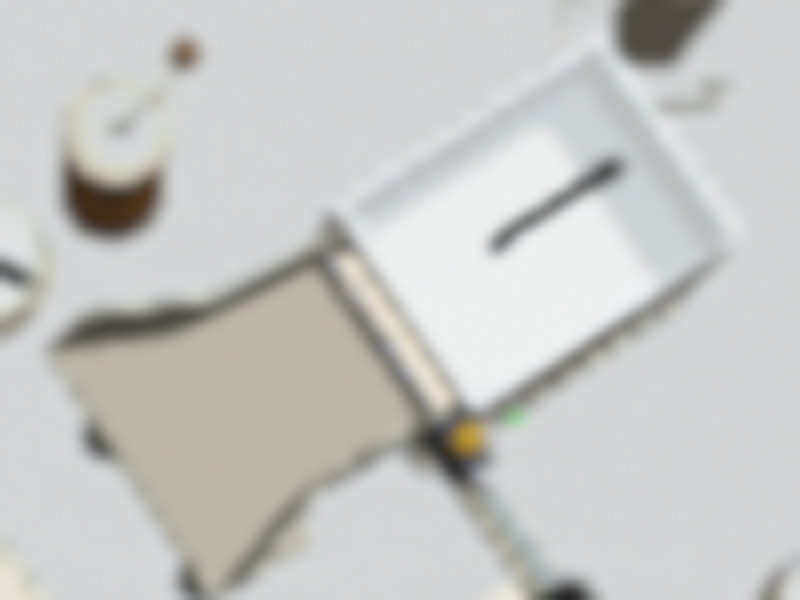

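View pics/s1.png

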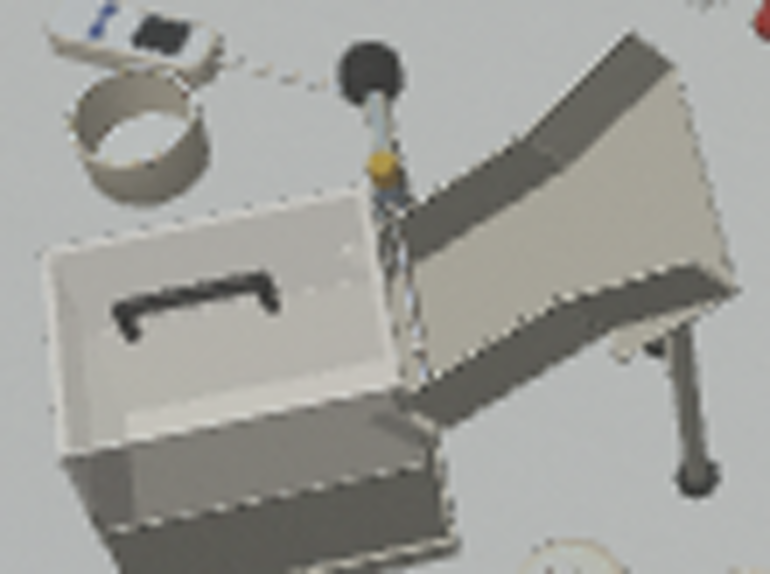

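View pics/t2.png

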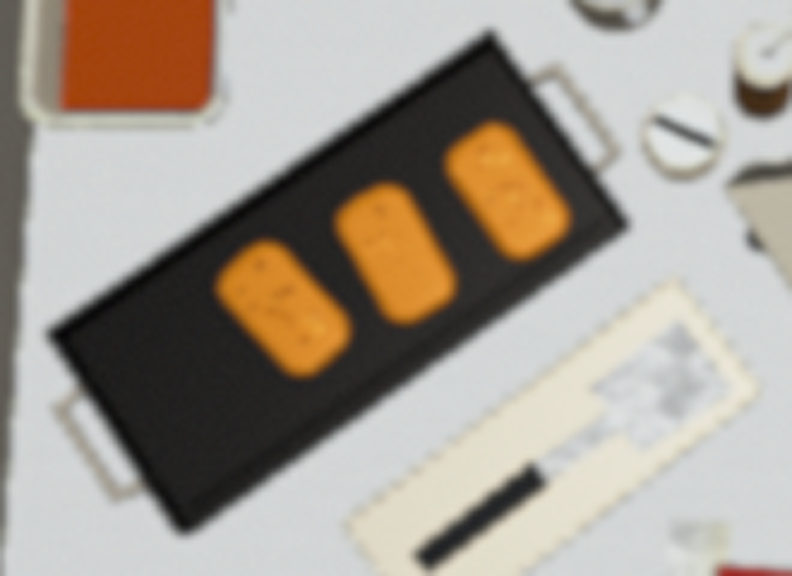

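The t1, s1 and t2 crops show the bin rim corners, the chute mouth edge, the knob and the turner grip, with the blade pointing lower-left to upper-right. The griddle's open front faces the tray. Next I triangulate these points.

```bash
cat >> h.py <<'E'
def t1(x,y): return (260+x/8-.44,130+y/8-.44)
def s1(x,y): return (130+x/7-.43,145+y/7-.43)
def t2(x,y): return (115+x/4.8-.4,135+y/4.8-.4)
E
python3 - <<'E'
from h import *
T=manip.camera("top");S=manip.camera("side")
P={}
for n,a,b in[("A",(335,215),(405,385)),("B",(600,45),(65,455)),("C",(740,235),(45,255)),("D",(475,415),(365,185)),("orange",(466,438),(383,168)),("handle1",(500,245),(128,312)),("handle2",(612,170),(262,282)),("mouth-y floor",(213,598),(672,68)),("mouth+y top",(50,345),(700,263))]:
    p,e=tri(T,t1(*a),S,s1(*b));P[n]=p;print(n,np.round(p*1000,1),round(e*1000,1))
def ang(a,b): d=P[b]-P[a];return np.degrees(np.arctan2(d[1],d[0]))
print("x heading",ang("A","B"),ang("D","C"),"y",ang("D","A"),ang("C","B"))
# knob masks
tm=T["img"].max(2)[200:216,318:342];sm=S["img"].max(2)[145:167,172:194]
def cen(m,t,ox,oy):
    b=max(blobs(m<t,10),key=lambda q:q[0][4]);print(b[0]);return b[1]+[ox,oy]
k1=cen(tm,70,318,200);k2=cen(sm,90,172,145)
print(k1,k2,tri(T,k1,S,k2))
a,b=plane(T,t2(425,562),.016),plane(T,t2(540,475),.030)
print("grip ends",a,b,np.degrees(np.arctan2(*(b-a)[1::-1])))
for q in[(347,525),(672,282),(757,385)]: print("tray",plane(T,t2(*q),.01)*1000)
for q in[(722,335),(650,450),(597,385),(690,320)]: print("blade?",plane(T,t2(*q),.006)*1000)
for q in[(52,333),(492,33),(626,226),(185,533)]: print("gr",plane(T,t2(*q),.024)*1000)
E
```

```text
A [ 727.  -150.4  161.3] 3.8
B [ 813.  -279.3  162.5] 2.6
C [ 718.9 -343.4  165.1] 2.9
D [ 630.2 -216.3  164.9] 2.0
orange [ 618.9 -211.7  166.5] 1.9
handle1 [ 727.4 -256.5  167.9] 59.0
handle2 [ 726.9 -245.9  207.4] 60.5
mouth-y floor [537.6 -89.9 198.1] 2.1
mouth+y top [652.3 -20.7 218.9] 12.1
x heading -56.2914304346885 -55.087228801707546 y 34.237458612945105 34.251632483219396
[ 9  4  7  6 25]
[ 7  6  8  9 55]
[330.12 206.16] [182.4        154.94545455] (array([ 0.54105666, -0.26370722,  0.13004396]), np.float64(0.0021055988076886783))
grip ends [0.36196405 0.23164851 0.016     ] [0.43588546 0.13512685 0.03      ] -52.553191885966584
tray [392.08820048 300.18167201  10.        ]
tray [605.46255551  26.0631861   10.        ]
tray [516.48889737 -48.63654066  10.        ]
blade? [560.02956952 -18.07669294   6.        ]
blade? [459.54269435  42.9245026    6.        ]
blade? [514.96747574  89.73945862   6.        ]
blade? [572.80203964   9.92793837   6.        ]
gr [551.68823372 558.51488913  24.        ]
gr [823.92208291 188.37592246  24.        ]
gr [651.97235683  66.62361462  24.        ]
gr [383.37322386 434.03564597  24.        ]
```

```bash
cat >> h.py <<'E'
def pose():
    s=manip.observe();y=R.from_rotvec(s["orientation"]).apply([0,1,0]);return s,np.degrees(np.arctan2(y[1],y[0]))
def go(x,y,z,hy):
    "tool-frame deltas (cm, cm, cm, 6deg units) to TCP x,y,z mm with tool y heading hy"
    s,h=pose();d=np.array([x,y,z])/1000-s["tcp_pos"];t=R.from_rotvec(s["orientation"]).inv().apply(d)*100
    w=(hy-h+180)%360-180
    print("at",np.round(s["tcp_pos"]*1000,1),"hy",round(h,1),"delta",np.round(t,2),"turn",round(-w/6,2),"rows>=",round(max(np.linalg.norm(t)/4.17,abs(w)/7.16),1),"F",np.round(s["ft_force"],1),"t",round(s["clock"],1),"w",round(s["width"],4),"gf",round(s["grasp_force"],1),"j",np.round(s["joints"],2))
BO=np.array([680,-185.5]);BH=np.radians(-55.5);BU=np.array([np.cos(BH),np.sin(BH)]);BV=np.array([-BU[1],BU[0]])
def binp(x,y): return BO+x*BU+y*BV
E
python3 -c "
from h import *
go(*binp(-13.5,-161),210,-55.5);go(*binp(-13.5,-161),128,-55.5)"
```

```text
at [ 230.6 -607.5  248. ] hy -69.2 delta [ 41.03 -21.     3.81] turn -2.28 rows>= 11.1 F [ 0.4  1.2 -0. ] t 0.3 w 0.0853 gf 0.0 j [ 1.11  0.4   0.05  1.54 -0.02  1.21 -0.05]
at [ 230.6 -607.5  248. ] hy -69.2 delta [ 41.03 -20.99  12.01] turn -2.28 rows>= 11.4 F [ 0.4  1.2 -0. ] t 0.3 w 0.0853 gf 0.0 j [ 1.11  0.4   0.05  1.54 -0.02  1.21 -0.05]
```

>>> servo_tool(
  deltas=[
    [[8.5,3.5,-1.8,0,-0.3],[8.5,7,-3.6,0,-0.6],[8.5,10.5,-5.4,0.3,-0.9],[8.5,14,-7.2,0.6,-1.2],[8.5,17.5,-9,0.9,-1.5],[8.5,21,-10.8,1.2,-1.8],[8.5,24.5,-12.6,1.6,-2.1],[8.5,28,-14.4,2,-2.28]],
  ],
)

```text
clock: 0.97
tcp_pos: [0.4424, -0.3722, 0.2285]
orientation: [2.999, 0.932, 0.0]
ft_force: [0.2, -0.7, 0.9]
width: 0.0847
grasp_force: 0.0
```

```bash
python3 -c "
from h import *
go(*binp(-13.5,-161),210,-55.5);go(*binp(-13.5,-161),128,-55.5)"
```

```text
at [ 442.4 -372.2  228.5] hy -55.5 delta [14.06 -3.27  1.85] turn 0.01 rows>= 3.5 F [ 0.2 -0.7  0.9] t 1.0 w 0.0847 gf 0.0 j [ 0.74  0.29 -0.14  1.73  0.04  1.12 -0.38]
at [ 442.4 -372.2  228.5] hy -55.5 delta [14.06 -3.28 10.05] turn 0.01 rows>= 4.2 F [ 0.2 -0.7  0.9] t 1.0 w 0.0847 gf 0.0 j [ 0.74  0.29 -0.14  1.73  0.04  1.12 -0.38]
```

>>> servo_tool(
  deltas=[
    [[8.5,4,-1,0.5,0],[8.5,8,-2,1,0],[8.5,11.5,-2.8,1.5,0],[8.5,14.1,-3.3,1.8,0],[8.5,14.1,-3.3,3,0],[8.5,14.1,-3.3,6,0],[8.5,14.1,-3.3,9,0],[8.5,14.1,-3.3,10,0]],
  ],
)

```text
clock: 1.63
tcp_pos: [0.5359, -0.266, 0.124]
orientation: [-2.996, -0.929, 0.009]
ft_force: [-1.1, -0.3, -0.9]
width: 0.0853
grasp_force: 0.0
```

>>> servo_tool(
  deltas=[
    [[3,0,0,0,0],[2,0,0,0,0],[2,0,0,0,0],[2,0,0,0,0],[2,0,0,0,0],[2,0,0,0,0]],
  ],
  newtons=60,
)

```text
clock: 2.13
tcp_pos: [0.5385, -0.265, 0.1306]
orientation: [-2.998, -0.93, 0.001]
ft_force: [-5.4, 4.9, 8.8]
width: 0.0296
grasp_force: 58.7
```

```bash
python3 -c "
from h import *
go(*binp(-13.5,-263),128,-55.5)"
```

```text
at [ 538.5 -265.   130.6] hy -55.5 delta [-10.14   0.12   0.25] turn -0.01 rows>= 2.4 F [-5.4  4.9  8.8] t 2.1 w 0.0296 gf 58.7 j [ 0.54  0.43 -0.19  1.78  0.1   0.95 -0.66]
```

>>> servo_tool(
  deltas=[
    [[2,-1,0,0.1,0],[2,-2.5,0,0.1,0],[2,-4.5,0,0.1,0],[2,-6.5,0,0.1,0],[2,-8.5,0,0.1,0],[2,-10,0,0.1,0],[2,-10.2,0,0.1,0],[2,-10.2,0,0.1,0]],
  ],
)

```text
clock: 2.8
tcp_pos: [0.4553, -0.3207, 0.1304]
orientation: [-2.996, -0.93, -0.003]
ft_force: [-4.5, 11.2, 15.0]
width: 0.0294
grasp_force: 60.1
```

>>> servo_tool(
  deltas=[
    [[5,0,0,0,0],[8.5,0,0,0,0],[8.5,0,0,0,0],[8.5,0,0,0,0],[8.5,0,0,-2,0],[8.5,0,0,-5,0],[8.5,0,0,-9,0],[8.5,0,0,-9,0]],
  ],
)

```text
clock: 3.47
tcp_pos: [0.4589, -0.3273, 0.2249]
orientation: [2.99, 0.926, 0.014]
ft_force: [1.5, -0.8, 1.9]
width: 0.0852
grasp_force: 0.0
```

```bash
python3 -c "
from h import *
T=manip.camera('top');S=manip.camera('side')
for b in browns(T)[1:]: print(np.round(np.r_[b[1][0],b[1][1],b[1][2]],1))
cv2.imwrite('pics/s2.png',cv2.resize(S['img'][110:242,110:286],None,fx=4.5,fy=4.5,interpolation=2))
go(*binp(-13.5,-263),128,-55.5);go(429,145,200,37.5)"
```

```text
[679.9 169.6  67.6 119.   35.7]
[624.2 263.8  67.5 119.4  31.1]
[574.8 357.9  67.4 118.   43.5]
at [ 456.  -325.5  219.4] hy -55.6 delta [ 0.08 -0.24  9.13] turn -0.01 rows>= 2.2 F [-0.2 -0.3 -1.1] t 3.6 w 0.0848 gf 0.0 j [ 0.69  0.26 -0.17  1.79  0.05  1.09 -0.47]
at [ 456.  -325.5  219.4] hy -55.6 delta [ 24.38 -40.34   1.79] turn -15.51 rows>= 13.0 F [-0.2 -0.3 -1.1] t 3.6 w 0.0848 gf 0.0 j [ 0.69  0.26 -0.17  1.79  0.05  1.09 -0.47]
```

View pics/s2.png

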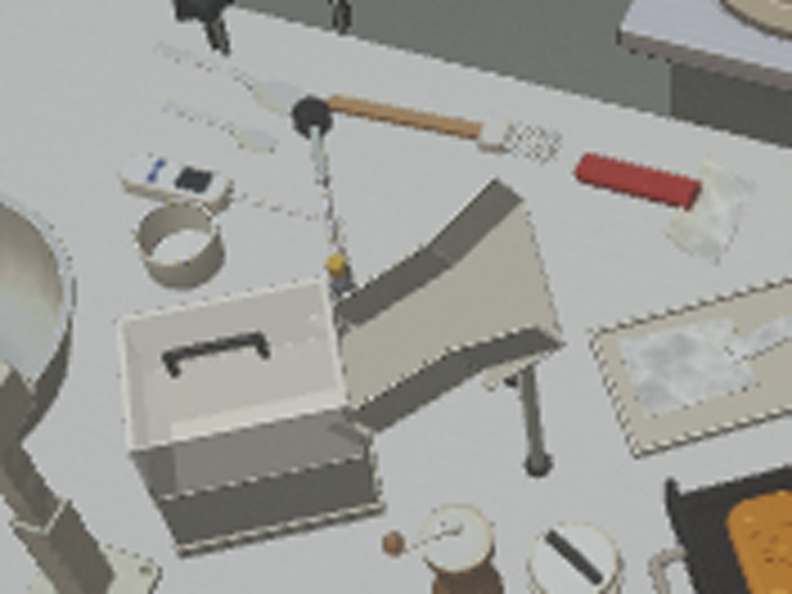

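The shutter knob now sits well out at (312,117) in this crop, with the plate clear of the chute exit.

>>> servo_tool(
  deltas=[
    [[8.5,1.2,-2.5,-1,-1.1],[8.5,3,-5,-2.5,-2.2],[8.5,4.8,-8,-4,-3.3],[8.5,6.6,-11,-5,-4.4],[8.5,8.4,-14,-5,-5.5],[8.5,10.2,-17,-5,-6.6],[8.5,12,-20,-5,-7.7],[8.5,13.8,-23,-5,-8.8]],
  ],
)

```text
clock: 4.23
tcp_pos: [0.4372, -0.0553, 0.266]
orientation: [-2.267, -2.173, 0.002]
ft_force: [1.0, 0.3, 0.3]
width: 0.085
grasp_force: 0.0
```

```bash
python3 -c "
from h import *
S=manip.camera('side');p=plane(S,(110+312/4.5-.4,110+117/4.5-.4),.127)[:2]*1000-BO;print('knob bin',p@BU,p@BV)
go(429,145,120,37.5)"
```

```text
knob bin -16.722979804880843 -259.4672102791487
at [437.  -47.1 266.3] hy -1.6 delta [19.12 -1.31 14.71] turn -6.52 rows>= 5.8 F [-0.7  6.2 -0.6] t 4.3 w 0.0849 gf 0.0 j [ 0.48  0.02 -0.47  1.97  0.    1.16 -0.02]
```

>>> servo_tool(
  deltas=[
    [[8.5,3.2,-0.2,2,-1.1],[8.5,6.4,-0.4,4,-2.2],[8.5,9.6,-0.6,6,-3.3],[8.5,12.8,-0.9,8,-4.4],[8.5,16,-1.1,10,-5.5],[8.5,19.1,-1.3,12,-6.52],[8.5,19.1,-1.3,14.7,-6.52],[8.5,19.1,-1.3,14.7,-6.52]],
  ],
)

```text
clock: 4.95
tcp_pos: [0.4302, 0.135, 0.1154]
orientation: [-1.407, -2.799, 0.009]
ft_force: [-1.1, -0.9, 0.4]
width: 0.0852
grasp_force: 0.0
```

```bash
python3 -c "
from h import *
T=manip.camera('top')
cv2.imwrite('pics/t3.png',cv2.resize(T['img'][190:265,190:290],None,fx=7,fy=7,interpolation=2))
go(429,145,28,37.5)"
```

```text
at [431.6 134.1 117.2] hy 36.5 delta [1.   0.51 8.92] turn -0.17 rows>= 2.2 F [ 0.1  0.2 -0.3] t 5.0 w 0.0847 gf 0.0 j [ 0.2   0.26 -0.67  2.11  0.21  0.84  0.04]
```

View pics/t3.png

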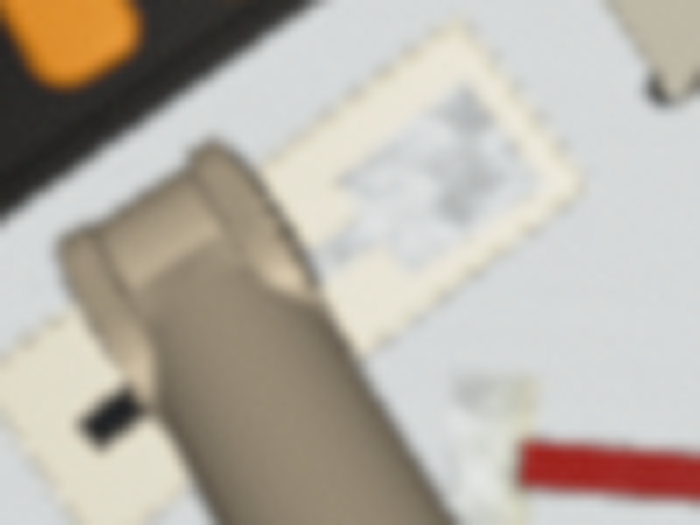

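The arm covers the grip, and the blade is visible at upper right in the tray as expected.

>>> servo_tool(
  deltas=[
    [[8.5,1,0.5,2,-0.17],[8.5,1,0.5,5,-0.17],[8.5,1,0.5,7.5,-0.17],[8.5,1,0.5,8.5,-0.17],[8.5,1,0.5,9,-0.17],[8.5,1,0.5,9,-0.17]],
  ],
  newtons=60,
)

```text
clock: 5.5
tcp_pos: [0.4329, 0.1449, 0.0302]
orientation: [-1.394, -2.815, 0.001]
ft_force: [-0.8, 0.1, 0.9]
width: 0.0853
grasp_force: 0.0
```

```bash
python3 -c "
from h import *
go(429,145,27,37.5)"
```

```text
at [432.9 144.9  30.2] hy 37.3 delta [ 0.24 -0.3   0.32] turn -0.03 rows>= 0.1 F [-0.8  0.1  0.9] t 5.5 w 0.0853 gf 0.0 j [ 0.09  0.42 -0.6   2.17  0.38  0.66 -0.12]
```

>>> servo_tool(
  deltas=[
    [[6,0.2,-0.3,0.3,0],[4,0.2,-0.3,0.3,0],[1.5,0.2,-0.3,0.3,0],[1.5,0.2,-0.3,0.3,0],[1.5,0.2,-0.3,0.3,0],[1.5,0.2,-0.3,0.3,0],[1.5,0.2,-0.3,0.3,0]],
  ],
  newtons=100,
)

```text
clock: 6.08
tcp_pos: [0.4297, 0.1456, 0.0282]
orientation: [1.392, 2.815, 0.0]
ft_force: [-1.0, -1.3, 6.8]
width: 0.0231
grasp_force: 97.8
```

```bash
python3 -c "
from h import *
go(429,145,27,37.5)"
```

```text
at [429.7 145.6  28.2] hy 37.4 delta [-0.01 -0.09  0.12] turn -0.02 rows>= 0.0 F [-1.  -1.3  6.8] t 6.1 w 0.0231 gf 97.8 j [ 0.09  0.41 -0.6   2.17  0.38  0.65 -0.12]
```

>>> servo_tool(
  deltas=[
    [[1.5,0,0,-2,0],[1.5,0,0,-5,0],[1.5,0,0,-8.5,0],[1.5,0,0,-8.5,-1],[1.5,0,0,-8.5,-2],[1.5,0,0,-8.5,-3],[1.5,0,0,-8.5,-4],[1.5,0,0,-8.5,-5]],
  ],
)

```text
clock: 6.75
tcp_pos: [0.4287, 0.1452, 0.1122]
orientation: [-0.607, -3.082, 0.001]
ft_force: [-0.1, 0.1, -1.6]
width: 0.0232
grasp_force: 99.0
```

```bash
cat >> h.py <<'E'
def grip(cx,cy,hd,back,z):
    a=np.radians(hd);g=np.array([cx,cy])-(back+187)*np.array([np.cos(a),np.sin(a)]);print("grip",np.round(g,1));go(*g,z,hd+90)
E
python3 -c "
from h import *
T=manip.camera('top');S=manip.camera('side')
cv2.imwrite('pics/p4.png',np.vstack([cv2.resize(T['img'][180:260,170:290],None,fx=5,fy=3.7,interpolation=2)[:296],cv2.resize(S['img'][160:240,230:350],None,fx=5,fy=3.7,interpolation=2)[:296]]))
for b in browns(T)[1:]: print(np.round(np.r_[b[1][0],b[1][1],b[1][2]],1))
grip(680,169.6,35.7,75,110)"
```

```text
[679.9 169.6  67.6 119.   35.7]
[624.2 263.8  67.5 119.4  31.1]
[574.9 357.7  67.  118.   43.5]
grip [467.2  16.7]
at [428.7 145.2 112.1] hy 67.4 delta [ -8.5  -10.38   0.21] turn -9.72 rows>= 8.1 F [ 0.6  0.2 -2.2] t 6.8 w 0.0229 gf 98.9 j [ 0.27  0.28 -0.78  2.12  0.27  0.84  0.5 ]
```

View pics/p4.png

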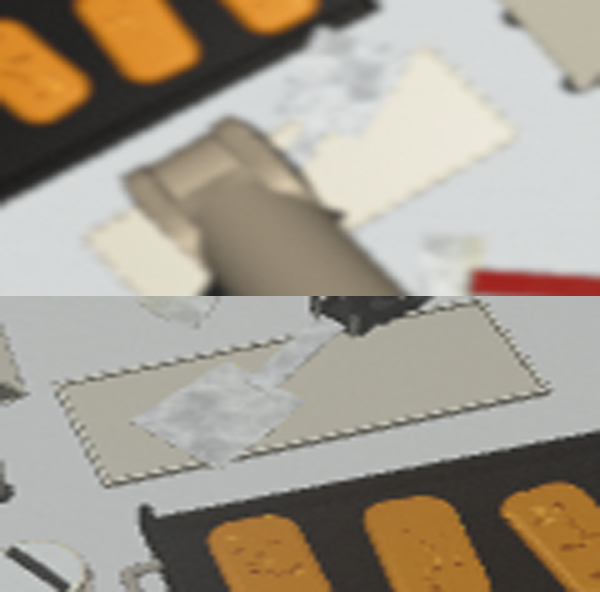

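The turner is held. In the lower (side) half, the blade's front corners are at (135,420) and (215,467).

>>> servo_tool(
  deltas=[
    [[1.5,0,-1.3,0,-1.1],[1.5,-1,-2.6,0,-2.2],[1.5,-2.1,-3.9,0,-3.3],[1.5,-3.2,-5.2,0,-4.4],[1.5,-4.3,-6.5,0,-5.5],[1.5,-5.4,-7.8,0,-6.6],[1.5,-6.5,-9.1,0,-7.7],[1.5,-7.6,-10.4,0,-8.8]],
  ],
)

```text
clock: 7.52
tcp_pos: [0.4592, 0.0193, 0.1122]
orientation: [0.822, -3.032, 0.001]
ft_force: [-0.2, -0.3, -2.2]
width: 0.0233
grasp_force: 99.0
```

```bash
python3 -c "
from h import *
S=manip.camera('side')
for q in[(135,420),(215,467),(175,443),(300,403)]: print(np.round(plane(S,(230+q[0]/5-.4,160+(q[1]-296)/3.7-.4),.088)*1000,1))
grip(680,169.6,35.7,75,49.5)"
```

```text
[582.9  38.8  88. ]
[614.2 107.9  88. ]
[598.2  73.6  88. ]
[525.9 142.7  88. ]
grip [467.2  16.7]
at [460.3  15.3 111.9] hy 120.3 delta [-0.68 -0.22  6.24] turn -0.9 rows>= 1.5 F [ 1.3 -2.8 -2.5] t 7.6 w 0.0233 gf 99.0 j [ 0.66  0.33 -0.91  2.1   0.35  0.86  1.64]
```

>>> servo_tool(
  deltas=[
    [[1.5,-0.6,-0.2,0,-0.9],[1.5,-0.6,-0.2,1.5,-0.9],[1.5,-0.6,-0.2,3.5,-0.9],[1.5,-0.6,-0.2,5,-0.9],[1.5,-0.6,-0.2,5.8,-0.9],[1.5,-0.6,-0.2,5.8,-0.9]],
  ],
)

```text
clock: 8.07
tcp_pos: [0.4638, 0.0215, 0.0528]
orientation: [0.957, -2.989, -0.002]
ft_force: [0.6, -0.1, -1.9]
width: 0.023
grasp_force: 99.0
```

```bash
python3 -c "
from h import *
T=manip.camera('top')
for b in browns(T)[1:]: print(np.round(np.r_[b[1][0],b[1][1],b[1][2]],1))
grip(680,169.6,35.7,75,48.2)"
```

```text
[679.9 169.6  67.6 119.   35.7]
[624.2 263.8  67.5 119.4  31.1]
[574.8 357.8  66.9 117.9  43.8]
grip [467.2  16.7]
at [464.8  21.7  53.8] hy 125.5 delta [ 0.09 -0.55  0.56] turn -0.03 rows>= 0.2 F [ 0.3  0.2 -2.3] t 8.1 w 0.0232 gf 99.0 j [ 0.58  0.45 -0.85  2.13  0.49  0.77  1.6 ]
```

>>> servo_tool(
  deltas=[
    [[1.5,0,-0.5,0.3,0],[1.5,0,-0.5,0.5,0],[1.5,0,-0.5,0.6,0],[1.5,0,-0.5,0.7,0],[1.5,0,-0.5,0.7,0]],
  ],
)

```text
clock: 8.53
tcp_pos: [0.4685, 0.0175, 0.0475]
orientation: [-0.96, 2.991, -0.0]
ft_force: [0.0, 0.4, -1.4]
width: 0.0233
grasp_force: 99.0
```

```bash
python3 -c "
from h import *
grip(680,169.6,35.7,75,48.2)"
```

```text
grip [467.2  16.7]
at [468.5  17.5  47.5] hy 125.6 delta [ 0.15  0.01 -0.07] turn -0.02 rows>= 0.0 F [ 0.   0.4 -1.4] t 8.5 w 0.0233 gf 99.0 j [ 0.57  0.46 -0.84  2.13  0.5   0.76  1.6 ]
```

>>> servo_tool(
  deltas=[
    [[1.5,0,0,0.15,0],[1.5,-0.5,0,0.15,0],[1.5,-1.5,0,0.15,0],[1.5,-2.5,0,0.15,0],[1.5,-3.5,0,0.15,0],[1.5,-4.5,0,0.15,0],[1.5,-5.5,0,0.15,0],[1.5,-6.5,0,0.15,0]],
  ],
)

```text
clock: 9.2
tcp_pos: [0.5224, 0.0563, 0.046]
orientation: [-0.961, 2.99, -0.0]
ft_force: [-2.8, -2.2, 5.9]
width: 0.0229
grasp_force: 100.0
```

```bash
python3 -c "
from h import *
T=manip.camera('top')
for b in browns(T)[1:]: print(np.round(np.r_[b[1][0],b[1][1],b[1][2]],1))
grip(680,169.6,35.7,75,48.2)"
```

```text
[687.1 180.1  66.9 114.2  27.8]
[624.2 263.8  67.5 119.4  31.1]
[574.8 357.9  67.4 118.   43.5]
grip [467.2  16.7]
at [524.6  58.1  46.6] hy 125.7 delta [ 7.07 -0.02 -0.2 ] turn -0.0 rows>= 1.7 F [1.9 0.3 2.5] t 9.2 w 0.023 gf 99.6 j [ 0.46  0.55 -0.81  2.    0.54  0.82  1.53]
```

>>> servo_tool(
  deltas=[
    [[1.5,-1,0,0,0],[1.5,-2,0,0,0],[1.5,-3,0,0,0],[1.5,-4,0,0,0],[1.5,-4.5,0,0,0],[1.5,-4.5,0,0,0]],
  ],
)

```text
clock: 9.75
tcp_pos: [0.56, 0.0831, 0.0467]
orientation: [-0.96, 2.988, 0.001]
ft_force: [0.7, -1.0, 4.2]
width: 0.0233
grasp_force: 100.0
```

```bash
python3 -c "
from h import *
T=manip.camera('top');S=manip.camera('side')
for c in (T,S):
  for b in browns(c): print(np.round(np.r_[b[1][0],b[1][1],b[1][2]],1))
cv2.imwrite('pics/s5.png',cv2.resize(S['img'][180:270,240:360],None,fx=6,fy=6,interpolation=2))
grip(680,169.6,35.7,75,48.2)"
```

```text
[807.9 498.4 108.9 125.6  90.8]
[723.3 205.6  67.8 112.2  25.8]
[624.2 263.8  67.5 119.4  31.1]
[574.8 357.9  67.4 118.   43.5]
[574.7 360.3  65.5 117.4  42.9]
[623.  265.4  65.9 116.7  31.4]
[717.7 206.1  66.  117.9  24.8]
[806.4 499.5 115.1 129.3  90.9]
grip [467.2  16.7]
at [560.   83.1  46.7] hy 125.6 delta [ 1.14e+01  1.00e-02 -2.10e-01] turn -0.01 rows>= 2.7 F [1.8 0.5 3.3] t 9.8 w 0.023 gf 99.8 j [ 0.39  0.6  -0.79  1.91  0.56  0.86  1.5 ]
```

View pics/s5.png

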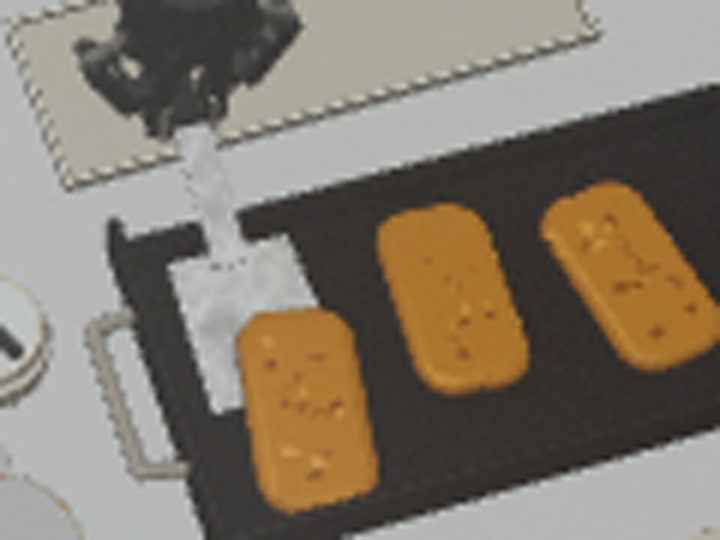

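The brown is about 45 mm onto the blade, lying to the blade's +y side. The blade's visible corners are (170,262), (290,235) and (212,412). I need to realign.

```bash
python3 -c "
from h import *
S=manip.camera('side')
s,h=pose();g=s['tcp_pos'][:2]*1000;a=np.radians(h-90)
U=np.array([np.cos(a),np.sin(a)]);V=np.array([-U[1],U[0]])
for q in[(170,262),(290,235),(212,412),(215,265)]:
  p=plane(S,(240+q[0]/6-.4,180+q[1]/6-.4),.026)[:2]*1000-g;print(np.round([p@U,p@V],1))
p=np.array([719,206])-g;print('brown',p@U,p@V)
"
```

```text
[ 87.1 -35.4]
[89.6 38.2]
[185.  -41.4]
[ 96.4 -10.6]
brown 200.8814038326791 7.251411199349173
```

>>> servo_tool(
  deltas=[
    [[1.5,-0.7,0,0,0],[1.5,-1.4,0,0,0],[1.5,-2.1,0,0,0],[1.5,-2.8,0,0,0],[1.5,-3.5,0,0,0],[1.5,-4.2,0,0,0],[1.5,-4.5,0,0,0],[1.5,-4.5,0,0,0]],
  ],
)

```text
clock: 10.57
tcp_pos: [0.5949, 0.1078, 0.0464]
orientation: [-0.96, 2.991, -0.001]
ft_force: [-1.4, -1.3, 8.3]
width: 0.0232
grasp_force: 100.3
```

```bash
cat >> h.py <<'E'
def onblade(show=1):
    s,h=pose();g=s['tcp_pos'][:2]*1000;a=np.radians(h-90)
    U=np.array([np.cos(a),np.sin(a)]);V=np.array([-U[1],U[0]])
    for n in("top","side"):
        for b in browns(manip.camera(n)):
            if b[1][1][0]>100: continue
            p=b[1][0]-g;print(n,np.round(np.r_[b[1][0],b[1][1],b[1][2]],1),"blade along",round(p@U-187,1),"lat",round(p@V,1),"rel yaw",round((b[1][2]-h)%180-90,1))
    print("at",np.round(s["tcp_pos"]*1000,1),"hy",round(h,1),"F",np.round(s["ft_force"],1),"t",round(s["clock"],1))
E
python3 -c "
from h import *
onblade()"
```

```text
top [731.5 208.5  65.4 105.7  28. ] blade along -17.4 lat 2.4 rel yaw -7.6
top [624.2 263.8  67.5 119.4  31.1] blade along -72.4 lat 109.8 rel yaw -4.5
top [574.8 357.9  67.4 118.   43.5] blade along -57.8 lat 215.1 rel yaw 7.9
side [574.7 360.3  65.5 117.4  42.9] blade along -56.5 lat 217.1 rel yaw 7.3
side [623.  265.3  65.8 116.7  31.6] blade along -72.5 lat 111.8 rel yaw -4.0
side [721.4 204.   66.4 114.8  30.2] blade along -28.2 lat 4.7 rel yaw -5.4
at [594.9 107.8  46.4] hy 125.6 F [-1.4 -1.3  8.3] t 10.6
```

>>> servo_tool(
  deltas=[
    [[1.5,0,0,-0.3,0],[1.5,0,0,-0.8,0],[1.5,0,0,-1.5,0],[1.5,0,0,-2.5,0],[1.5,0,0,-3.8,0],[1.5,0,0,-5,0],[1.5,0,0,-5.8,0],[1.5,0,0,-6,0]],
  ],
)

```text
clock: 11.33
tcp_pos: [0.5956, 0.1082, 0.1083]
orientation: [-0.959, 2.988, -0.001]
ft_force: [-0.6, 0.0, -2.4]
width: 0.0232
grasp_force: 98.9
```

```bash
python3 -c "
from h import *
S=manip.camera('side')
cv2.imwrite('pics/s6.png',cv2.resize(S['img'][150:270,220:380],None,fx=4,fy=4,interpolation=2))
go(*binp(-395,0),275,125.6)
"
```

```text
at [595.3 108.1 107.7] hy 125.6 delta [  9.4   10.67 -16.77] turn 0.0 rows>= 5.3 F [ 0.2 -0.2 -4. ] t 11.4 w 0.0233 gf 98.9 j [ 0.36  0.58 -0.83  1.77  0.5   1.01  1.53]
```

View pics/s6.png

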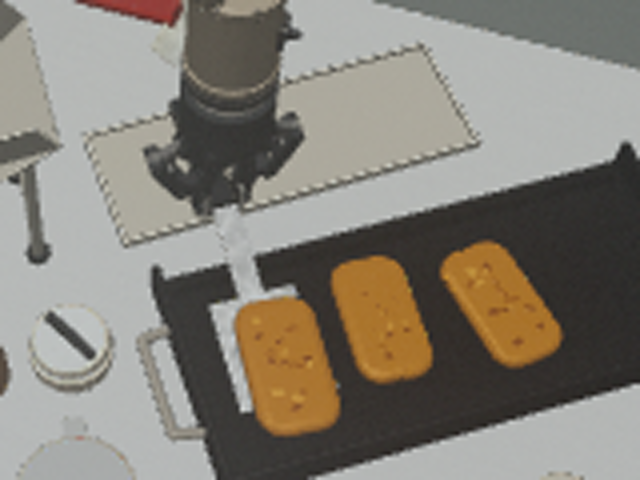

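The brown is riding on the blade, slightly to the left, with the blade's edge showing at its left.

>>> servo_tool(
  deltas=[
    [[1.5,0.1,0.1,-0.5,0],[1.5,0.4,0.5,-1.5,0],[1.5,1,1.2,-3,0],[1.5,1.9,2.2,-4.8,0],[1.5,2.9,3.2,-6.6,0],[1.5,3.7,4.2,-8,0],[1.5,4.4,5,-8.9,0],[1.5,4.7,5.3,-9.2,0]],
  ],
)

```text
clock: 12.05
tcp_pos: [0.524, 0.1249, 0.1996]
orientation: [-0.964, 2.989, -0.001]
ft_force: [-0.2, 0.4, -3.1]
width: 0.0232
grasp_force: 99.0
```

>>> servo_tool(
  deltas=[
    [[1.5,0.1,0.1,-0.4,0],[1.5,0.4,0.5,-1.2,0],[1.5,1,1.2,-2.4,0],[1.5,1.9,2.2,-3.8,0],[1.5,2.9,3.2,-5.4,0],[1.5,3.7,4.2,-6.6,0],[1.5,4.4,5,-7.3,0],[1.5,4.7,5.3,-7.5,0]],
  ],
)

```text
clock: 12.72
tcp_pos: [0.4556, 0.1402, 0.274]
orientation: [-0.962, 2.989, -0.001]
ft_force: [0.6, 0.6, -3.4]
width: 0.0231
grasp_force: 98.9
```

>>> servo_tool(
  deltas=[
    [[1.5,0,0,0,0.2],[1.5,0,0,0,0.6],[1.5,0,0,0,1.3],[1.5,0,0,0,2.2],[1.5,0,0,0,3.2],[1.5,0,0,0,4.2],[1.5,0,0,0,5],[1.5,0,0,0,5.3]],
  ],
)

```text
clock: 13.38
tcp_pos: [0.4566, 0.1385, 0.2718]
orientation: [0.096, -3.139, -0.001]
ft_force: [0.2, -0.6, -3.1]
width: 0.0231
grasp_force: 98.9
```

>>> servo_tool(
  deltas=[
    [[1.5,0,0,0,0.2],[1.5,0,0,0,0.6],[1.5,0,0,0,1.3],[1.5,0,0,0,2.2],[1.5,0,0,0,3.2],[1.5,0,0,0,4.2],[1.5,0,0,0,5],[1.5,0,0,0,5.3]],
  ],
)

```text
clock: 14.05
tcp_pos: [0.4565, 0.1388, 0.2721]
orientation: [-0.766, -3.046, 0.0]
ft_force: [-0.3, -1.0, -2.6]
width: 0.0232
grasp_force: 98.9
```

```bash
cat >> h.py <<'E'
def carried():
    s,h=pose();g=s['tcp_pos'][:2]*1000;a=np.radians(h-90);z=s['tcp_pos'][2]-.0242+.012
    U=np.array([np.cos(a),np.sin(a)]);V=np.array([-U[1],U[0]])
    for n in("top","side"):
        c=manip.camera(n);hv=cv2.cvtColor(c["img"],cv2.COLOR_BGR2HSV)
        m=(hv[...,0]>8)&(hv[...,0]<22)&(hv[...,1]>150)&(hv[...,2]>110)
        for st,ce,mm in blobs(m,60):
            b=rect(c,mm,z);p=b[0]-g
            if b[1][0]<90 and np.hypot(p@U-160,p@V)<80:print(n,np.round(np.r_[b[1],b[2]],1),"along",round(p@U-187,1),"lat",round(p@V,1),"rel yaw",round((b[2]-h)%180-90,1))
E
python3 -c "
from h import *
carried()
go(*binp(-395,0),275,34.5)
"
```

```text
top [ 65.3 114.1 145.7] along -25.5 lat 4.8 rel yaw -6.1
side [ 66.3 114.9 145.3] along -27.3 lat 3.6 rel yaw -6.5
at [456.5 138.9 272.2] hy 62.0 delta [ 0.07  0.09 -0.28] turn 4.58 rows>= 3.8 F [ 0.2 -0.2 -3.6] t 14.2 w 0.0228 gf 98.9 j [ 0.45  0.12 -0.9   1.88  0.1   1.19  0.6 ]
```

>>> servo_tool(
  deltas=[
    [[1.5,0,0,0,0.2],[1.5,0,0,0,0.6],[1.5,0,0,0,1.3],[1.5,0,0,0,2],[1.5,0,0,0,2.7],[1.5,0,0,0,3.2],[1.5,0,0,0,3.5],[1.5,0,0,0,3.5]],
  ],
)

```text
clock: 14.82
tcp_pos: [0.4563, 0.1391, 0.2725]
orientation: [-1.304, -2.858, 0.0]
ft_force: [0.6, -0.7, -3.3]
width: 0.0231
grasp_force: 98.9
```

```bash
python3 -c "
from h import *
carried()
go(*binp(-395,-21.5),233,40.8)
"
```

```text
top [ 60.4 116.4 124.9] along -24.3 lat 2.7 rel yaw -6.1
side [ 66.8 116.3 124.9] along -27.7 lat 3.1 rel yaw -6.0
at [456.3 139.1 272.6] hy 41.0 delta [ 0.32 -2.08  3.96] turn 0.04 rows>= 1.1 F [-0.2 -0.5 -3.3] t 14.9 w 0.0232 gf 98.9 j [ 0.42  0.12 -0.87  1.88  0.1   1.18  0.24]
```

>>> servo_tool(
  deltas=[
    [[1.5,0,-0.1,0.1,0],[1.5,0.1,-0.4,0.5,0],[1.5,0.2,-0.8,1.2,0],[1.5,0.3,-1.3,2.1,0],[1.5,0.3,-1.7,3,0],[1.5,0.3,-2,3.6,0],[1.5,0.3,-2,3.9,0],[1.5,0.3,-2,3.9,0]],
  ],
)

```text
clock: 15.58
tcp_pos: [0.4385, 0.1279, 0.2328]
orientation: [-1.302, -2.858, 0.002]
ft_force: [-0.5, -0.6, -2.4]
width: 0.0228
grasp_force: 98.9
```

```bash
python3 -c "
from h import *
carried()
S=manip.camera('side')
cv2.imwrite('pics/s7.png',cv2.resize(S['img'][110:230,130:290],None,fx=5,fy=5,interpolation=2))
go(*binp(-395,-21.5),233,40.8)
"
```

```text
top [ 60.8 111.9 123.8] along -26.3 lat 2.9 rel yaw -7.2
side [ 69.4 117.9 124.9] along -28.3 lat 1.8 rel yaw -6.1
at [439.7 128.7 234.1] hy 41.0 delta [ 0.01 -0.14  0.11] turn 0.04 rows>= 0.0 F [-0.2  1.  -2.9] t 15.7 w 0.0234 gf 98.9 j [ 0.44  0.11 -0.86  1.97  0.1   1.09  0.25]
```

View pics/s7.png

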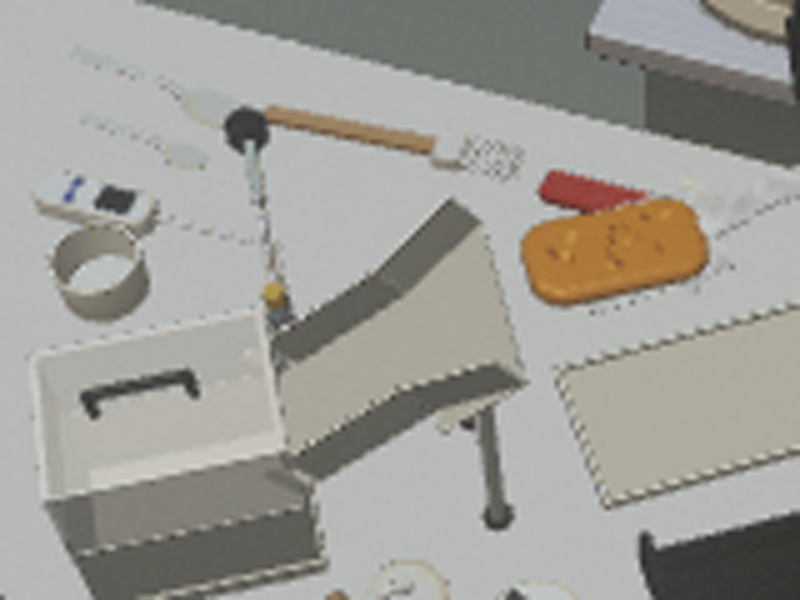

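The brown is lined up just in front of the chute mouth, with the shutter out.

>>> servo_tool(
  deltas=[
    [[1.5,-0.4,0,0.1,0],[1.5,-1.4,-0.2,0.2,0],[1.5,-3.1,-0.4,0.3,0],[1.5,-5.5,-0.6,0.3,0],[1.5,-8.3,-0.9,0.3,0],[1.5,-10.2,-1.1,0.3,0],[1.5,-6.2,-0.7,0.2,0],[1.5,-2.2,-0.3,0,0]],
  ],
)

```text
clock: 16.4
tcp_pos: [0.4533, 0.1068, 0.2334]
orientation: [-1.316, -2.851, -0.002]
ft_force: [-0.2, 4.0, -2.3]
width: 0.0228
grasp_force: 99.0
```

>>> servo_tool(
  deltas=[
    [[1.5,4,0.3,0,0],[1.5,7,0.4,0,0],[1.5,7,0.4,0,0],[1.5,7,0.4,0,0]],
  ],
)

```text
clock: 16.73
tcp_pos: [0.4082, 0.1663, 0.2343]
orientation: [1.296, 2.86, -0.0]
ft_force: [0.5, -1.3, -1.6]
width: 0.0234
grasp_force: 99.0
```

```bash
python3 -c "
from h import *
carried()
S=manip.camera('side')
cv2.imwrite('pics/s8.png',cv2.resize(S['img'][110:230,130:290],None,fx=5,fy=5,interpolation=2))
onblade()
"
```

```text
top [624.2 263.8  67.5 119.4  31.1] blade along -122.1 lat 227.7 rel yaw 80.3
top [574.9 357.7  67.  118.   43.5] blade along -225.4 lat 251.9 rel yaw -87.4
side [574.7 360.3  65.5 117.4  42.9] blade along -227.5 lat 253.4 rel yaw -88.0
side [623.  265.4  65.9 116.7  31.4] blade along -124.1 lat 227.8 rel yaw 80.5
at [409.6 163.9 233.9] hy 40.9 F [ 0.3 -0.5 -2.7] t 16.9
```

View pics/s8.png

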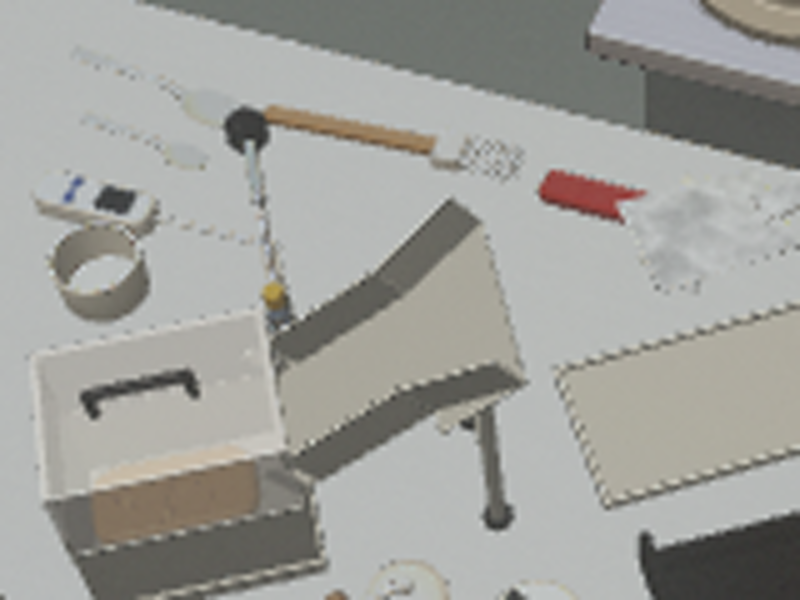

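The brown is inside the bin, seen at (175,495) through the cover. On to the middle brown.

```bash
python3 -c "
from h import *
grip(623.6,264.6,34,75,80)"
```

```text
grip [406.4 118.1]
at [409.3 164.  233.7] hy 40.9 delta [-3.28 -3.22 15.37] turn -13.86 rows>= 11.6 F [ 0.  -0.9 -2.4] t 17.0 w 0.0231 gf 99.0 j [ 0.39  0.08 -0.9   2.01  0.07  1.09  0.17]
```

>>> servo_tool(
  deltas=[
    [[1.5,0,0,0,-0.8],[1.5,0,0,0,-1.9],[1.5,0,0,0,-3],[1.5,0,0,1,-4.1],[1.5,0,0,2.5,-5.2],[1.5,0,0,4,-6.3],[1.5,0,0,5.5,-7.4],[1.5,0,0,7,-8.5]],
  ],
)

```text
clock: 17.65
tcp_pos: [0.4092, 0.1643, 0.1631]
orientation: [-0.061, 3.141, 0.0]
ft_force: [0.6, 0.6, -2.7]
width: 0.0229
grasp_force: 99.1
```

```bash
python3 -c "
from h import *
grip(623.6,264.6,34,75,75)"
```

```text
grip [406.4 118.1]
at [409.2 164.3 163.1] hy 92.2 delta [ 0.46 -4.61  8.81] turn -5.3 rows>= 4.4 F [ 0.6  0.6 -2.7] t 17.6 w 0.0229 gf 99.1 j [ 0.41  0.2  -0.97  2.09  0.21  0.94  0.93]
```

>>> servo_tool(
  deltas=[
    [[1.5,0,-1,1.5,-1.1],[1.5,0.2,-2,3,-2.2],[1.5,0.4,-3,4.5,-3.3],[1.5,0.5,-4,6,-4.4],[1.5,0.5,-4.6,7.5,-5.3],[1.5,0.5,-4.6,8.8,-5.3],[1.5,0.5,-4.6,8.8,-5.3]],
  ],
)

```text
clock: 18.23
tcp_pos: [0.4039, 0.1171, 0.0736]
orientation: [0.907, -3.002, -0.002]
ft_force: [-0.7, -0.0, -2.3]
width: 0.0231
grasp_force: 98.9
```

```bash
python3 -c "
from h import *
onblade()
grip(623.6,264.6,34,75,47.5)"
```

```text
top [624.2 263.8  67.5 119.4  31.1] blade along 77.7 lat 0.2 rel yaw -2.5
top [574.8 357.9  67.4 118.   43.5] blade along 88.7 lat 105.9 rel yaw 9.9
side [574.7 360.3  65.5 117.4  42.9] blade along 89.9 lat 108.0 rel yaw 9.3
side [623.  265.3  65.8 116.7  31.6] blade along 77.6 lat 2.1 rel yaw -2.0
at [403.9 117.1  73.6] hy 123.6 F [-0.7 -0.  -2.3] t 18.2
grip [406.4 118.1]
at [405.4 118.8  75.7] hy 123.7 delta [-0.05 -0.11  2.82] turn -0.05 rows>= 0.7 F [ 0.5 -1.  -2.1] t 18.3 w 0.0231 gf 98.9 j [ 0.47  0.36 -0.98  2.21  0.43  0.77  1.37]
```

>>> servo_tool(
  deltas=[
    [[1.5,0,0,1.2,0],[1.5,0,0,2.2,0],[1.5,0,0,2.7,0],[1.5,0,0,2.9,0],[1.5,-0.5,0,2.95,0],[1.5,-1.2,0,2.95,0],[1.5,-2,0,2.95,0],[1.5,-3,0,2.95,0]],
  ],
)

```text
clock: 19.0
tcp_pos: [0.4311, 0.1362, 0.0468]
orientation: [-0.913, 3.005, -0.001]
ft_force: [-1.5, -0.9, 0.5]
width: 0.0232
grasp_force: 99.3
```

>>> servo_tool(
  deltas=[
    [[1.5,-0.8,0,0,0],[1.5,-1.6,0,0,0],[1.5,-2.4,0,0,0],[1.5,-3.2,0,0,0],[1.5,-4,0,0,0],[1.5,-4.8,0,0,0],[1.5,-5.6,0,0,0],[1.5,-6.5,0,0,0]],
  ],
)

```text
clock: 19.67
tcp_pos: [0.4846, 0.1722, 0.0467]
orientation: [0.913, -3.006, 0.001]
ft_force: [-3.1, -2.3, 7.0]
width: 0.023
grasp_force: 100.3
```

```bash
python3 -c "
from h import *
onblade()
grip(623.6,264.6,34,75,47.5)"
```

```text
top [656.3 290.5  67.4 113.1  22.6] blade along 21.5 lat 2.7 rel yaw -11.2
top [574.8 357.9  67.4 118.   43.5] blade along -8.8 lat 104.1 rel yaw 9.7
side [574.7 360.3  65.5 117.4  42.9] blade along -7.5 lat 106.2 rel yaw 9.1
side [654.6 292.9  65.9 116.8  22. ] blade along 21.4 lat 5.7 rel yaw -11.8
at [484.6 172.2  46.7] hy 123.8 F [-3.1 -2.3  7. ] t 19.7
grip [406.4 118.1]
at [486.6 173.9  47.1] hy 123.8 delta [ 9.77 -0.17 -0.09] turn -0.03 rows>= 2.3 F [2.1 1.  2.7] t 19.8 w 0.0233 gf 99.6 j [ 0.26  0.55 -0.86  2.02  0.57  0.82  1.24]
```

>>> servo_tool(
  deltas=[
    [[1.5,-0.7,0,0,0],[1.5,-1.4,0,0,0],[1.5,-2.1,0,0,0],[1.5,-2.8,0,0,0],[1.5,-3.5,0,0,0],[1.5,-4.2,0,0,0],[1.5,-5,0,0,0],[1.5,-5,0,0,0]],
  ],
)

```text
clock: 20.43
tcp_pos: [0.5272, 0.201, 0.047]
orientation: [-0.913, 3.004, 0.001]
ft_force: [1.3, -0.5, 3.3]
width: 0.0227
grasp_force: 99.8
```

```bash
python3 -c "
from h import *
onblade()"
```

```text
top [664.  294.6  65.9 109.7  23.3] blade along -21.2 lat 1.7 rel yaw -10.5
top [574.8 357.9  67.1 118.3  43. ] blade along -60.2 lat 103.9 rel yaw 9.2
side [574.7 360.3  65.5 117.4  42.9] blade along -58.9 lat 106.0 rel yaw 9.1
side [656.4 292.   66.3 113.7  26.3] blade along -29.0 lat 3.8 rel yaw -7.5
at [527.2 201.   47. ] hy 123.8 F [ 1.3 -0.5  3.3] t 20.4
```

>>> servo_tool(
  deltas=[
    [[1.5,0,0,-0.3,0],[1.5,0,0,-0.8,0],[1.5,0,0,-1.5,0],[1.5,0,0,-2.5,0],[1.5,0,0,-3.8,0],[1.5,0,0,-5,0],[1.5,0,0,-5.8,0],[1.5,0,0,-6,0]],
  ],
)

```text
clock: 21.2
tcp_pos: [0.5267, 0.2004, 0.1087]
orientation: [-0.912, 3.002, -0.0]
ft_force: [0.8, -0.3, -2.5]
width: 0.023
grasp_force: 99.0
```

>>> servo_tool(
  deltas=[
    [[1.5,0.1,0,-0.5,0],[1.5,0.4,0,-1.5,0],[1.5,1,-0.1,-3,0],[1.5,1.9,-0.2,-4.8,0],[1.5,2.9,-0.3,-6.6,0],[1.5,3.7,-0.4,-8,0],[1.5,4.4,-0.5,-8.9,0],[1.5,4.7,-0.5,-9.2,0]],
  ],
)

```text
clock: 21.87
tcp_pos: [0.489, 0.169, 0.1996]
orientation: [-0.913, 3.005, -0.002]
ft_force: [0.8, 0.2, -3.5]
width: 0.0232
grasp_force: 99.0
```

>>> servo_tool(
  deltas=[
    [[1.5,0.1,0,-0.4,0],[1.5,0.4,0,-1.2,0],[1.5,1,-0.1,-2.4,0],[1.5,1.9,-0.2,-3.8,0],[1.5,2.9,-0.3,-5.4,0],[1.5,3.7,-0.4,-6.6,0],[1.5,4.4,-0.5,-7.3,0],[1.5,4.6,-0.6,-7.5,0]],
  ],
)

```text
clock: 22.53
tcp_pos: [0.4541, 0.1388, 0.2743]
orientation: [-0.913, 3.005, -0.002]
ft_force: [0.6, 0.1, -3.4]
width: 0.0229
grasp_force: 99.0
```

>>> servo_tool(
  deltas=[
    [[1.5,0,0,0,0.2],[1.5,0,0,0,0.6],[1.5,0,0,0,1.3],[1.5,0,0,0,2.2],[1.5,0,0,0,3.2],[1.5,0,0,0,4.2],[1.5,0,0,0,5],[1.5,0,0,0,5.3]],
  ],
)

```text
clock: 23.2
tcp_pos: [0.4542, 0.1392, 0.2723]
orientation: [0.05, -3.139, -0.001]
ft_force: [-0.3, -0.1, -3.0]
width: 0.0231
grasp_force: 98.9
```

>>> servo_tool(
  deltas=[
    [[1.5,0,0,0,0.2],[1.5,0,0,0,0.6],[1.5,0,0,0,1.3],[1.5,0,0,0,2.2],[1.5,0,0,0,3.2],[1.5,0,0,0,4.2],[1.5,0,0,0,5],[1.5,0,0,0,5.3]],
  ],
)

```text
clock: 23.87
tcp_pos: [0.4542, 0.1392, 0.2726]
orientation: [-0.812, -3.033, -0.0]
ft_force: [0.1, -0.2, -2.4]
width: 0.0229
grasp_force: 98.9
```

```bash
python3 -c "
from h import *
carried()
go(*binp(-395,0),275,34.5)
"
```

```text
top [ 65.  112.3 136.2] along -26.8 lat 2.0 rel yaw -13.8
side [ 65.  115.9 139.8] along -28.8 lat 1.5 rel yaw -10.3
at [454.2 139.2 272.7] hy 60.2 delta [-0.13  0.17 -0.23] turn 4.29 rows>= 3.6 F [ 0.7  0.4 -2.5] t 24.0 w 0.023 gf 98.9 j [ 0.49  0.12 -0.94  1.88  0.11  1.19  0.56]
```

>>> servo_tool(
  deltas=[
    [[1.5,0,0,0,0.2],[1.5,0,0,0,0.5],[1.5,0,0,0,1],[1.5,0,0,0,1.6],[1.5,0,0,0,2.1],[1.5,0,0,0,2.5],[1.5,0,0,0,2.55],[1.5,0,0,0,2.55]],
  ],
)

```text
clock: 24.63
tcp_pos: [0.4544, 0.139, 0.2731]
orientation: [-1.203, -2.902, -0.0]
ft_force: [-0.1, -0.1, -3.6]
width: 0.0233
grasp_force: 98.9
```

```bash
python3 -c "
from h import *
carried()
go(*binp(-395,-30.7),233,45)
"
```

```text
top [ 60.5 111.9 124.9] along -27.1 lat 0.4 rel yaw -10.0
side [ 65.9 117.  123.4] along -29.2 lat 0.1 rel yaw -11.6
at [454.4 138.9 273.2] hy 45.0 delta [ 0.5  -2.81  4.02] turn -0.01 rows>= 1.2 F [ 0.9  0.  -3.1] t 24.7 w 0.0235 gf 98.9 j [ 0.47  0.12 -0.92  1.88  0.1   1.19  0.3 ]
```

>>> servo_tool(
  deltas=[
    [[1.5,0,-0.1,0.1,0],[1.5,0.1,-0.5,0.5,0],[1.5,0.2,-1,1.2,0],[1.5,0.3,-1.7,2.1,0],[1.5,0.4,-2.3,3,0],[1.5,0.5,-2.7,3.6,0],[1.5,0.5,-2.8,4,0],[1.5,0.5,-2.8,4,0]],
  ],
)

```text
clock: 25.4
tcp_pos: [0.4301, 0.122, 0.2322]
orientation: [-1.204, -2.9, 0.002]
ft_force: [0.1, -0.4, -3.0]
width: 0.0233
grasp_force: 98.9
```

>>> servo_tool(
  deltas=[
    [[1.5,-0.4,-0.1,0.1,0],[1.5,-1.4,-0.3,0.2,0],[1.5,-3.1,-0.6,0.3,0],[1.5,-5.5,-1,0.3,0],[1.5,-8.3,-1.5,0.3,0],[1.5,-10.2,-1.9,0.3,0],[1.5,-6.2,-1.2,0.2,0],[1.5,-2.2,-0.4,0,0]],
  ],
)

```text
clock: 26.07
tcp_pos: [0.4465, 0.1002, 0.233]
orientation: [-1.221, -2.894, -0.003]
ft_force: [-0.0, 2.5, -2.4]
width: 0.0227
grasp_force: 99.0
```

>>> servo_tool(
  deltas=[
    [[1.5,4,0.7,0,0],[1.5,7,1.2,0,0],[1.5,7,1.2,0,0],[1.5,7,1.2,0,0]],
  ],
)

```text
clock: 26.4
tcp_pos: [0.4037, 0.1626, 0.2339]
orientation: [1.199, 2.901, 0.0]
ft_force: [0.3, -0.0, -2.1]
width: 0.023
grasp_force: 99.0
```

```bash
python3 -c "
from h import *
onblade()
S=manip.camera('side')
cv2.imwrite('pics/s9.png',cv2.resize(S['img'][140:230,130:250],None,fx=5,fy=5,interpolation=2))
grip(574.7,359,39,72,75)
"
```

```text
top [574.8 357.9  67.4 118.   43.5] blade along -203.7 lat 259.1 rel yaw 88.4
side [574.7 360.3  65.5 117.4  42.9] blade along -205.5 lat 260.7 rel yaw 87.8
at [403.7 162.6 233.9] hy 45.1 F [ 0.3 -0.  -2.1] t 26.4
grip [373.4 196. ]
at [404.4 160.6 233.4] hy 44.7 delta [ 4.7   0.29 15.84] turn -14.04 rows>= 11.8 F [-0.3  0.1 -2.5] t 26.6 w 0.0236 gf 99.0 j [ 0.45  0.06 -0.95  2.02  0.06  1.09  0.25]
```

View pics/s9.png

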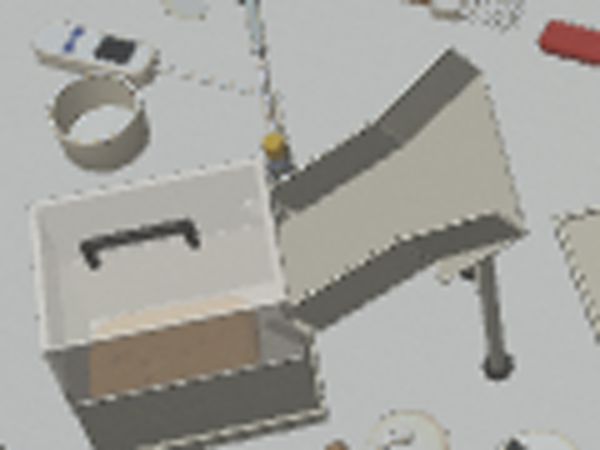

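Two browns are now in the bin, seen through its side at (175,355), and the chute is clear. Now the last one.

>>> servo_tool(
  deltas=[
    [[1.5,0,0,0,-0.8],[1.5,0,0,0,-1.9],[1.5,0,0,0,-3],[1.5,0,0,1,-4.1],[1.5,0,0,2.5,-5.2],[1.5,0,0,4,-6.3],[1.5,0,0,5.5,-7.4],[1.5,0,0,7,-8.5]],
  ],
)

```text
clock: 27.22
tcp_pos: [0.4042, 0.1607, 0.1625]
orientation: [-0.165, 3.137, 0.0]
ft_force: [-0.2, -0.0, -3.1]
width: 0.0232
grasp_force: 99.1
```

```bash
python3 -c "
from h import *
grip(574.7,359,38,72,75)"
```

```text
grip [370.6 199.5]
at [404.2 160.7 162.5] hy 96.0 delta [2.93 4.22 8.75] turn -5.33 rows>= 4.5 F [-0.2 -0.  -3.1] t 27.2 w 0.0232 gf 99.1 j [ 0.45  0.2  -1.01  2.1   0.21  0.94  1.  ]
```

>>> servo_tool(
  deltas=[
    [[1.5,0.5,0.8,1.2,-1.1],[1.5,1.2,1.7,2.6,-2.2],[1.5,1.9,2.6,4.2,-3.3],[1.5,2.5,3.5,6,-4.4],[1.5,2.9,4.2,7.5,-5.3],[1.5,2.9,4.2,8.7,-5.3],[1.5,2.9,4.2,8.7,-5.3]],
  ],
)

```text
clock: 27.8
tcp_pos: [0.3691, 0.1993, 0.0741]
orientation: [1.011, -2.969, -0.001]
ft_force: [-0.2, -0.5, -1.4]
width: 0.0231
grasp_force: 98.9
```

```bash
python3 -c "
from h import *
onblade()
grip(574.7,359,38,72,47.2)"
```

```text
top [574.8 357.9  67.4 118.   43.5] blade along 72.7 lat 0.1 rel yaw 5.9
side [574.7 360.3  65.5 117.4  42.9] blade along 74.1 lat 2.1 rel yaw 5.3
at [369.1 199.3  74.1] hy 127.6 F [-0.2 -0.5 -1.4] t 27.8
grip [370.6 199.5]
at [370.5 200.2  76. ] hy 127.6 delta [ 0.03 -0.06  2.88] turn -0.07 rows>= 0.7 F [ 0.8  1.4 -1.7] t 27.9 w 0.0232 gf 98.9 j [ 0.31  0.38 -1.04  2.21  0.46  0.79  1.19]
```

Nose travel needed is about 12.5 cm.

>>> servo_tool(
  deltas=[
    [[1.5,0,0,1.2,0],[1.5,0,0,2.2,0],[1.5,0,0,2.7,0],[1.5,0,0,2.9,0],[1.5,-0.5,0,3,0],[1.5,-1.2,0,3,0],[1.5,-2,0,3,0],[1.5,-3,0,3,0]],
  ],
)

```text
clock: 28.57
tcp_pos: [0.3944, 0.2199, 0.0468]
orientation: [-1.015, 2.972, -0.001]
ft_force: [-1.2, -0.9, 1.1]
width: 0.023
grasp_force: 99.5
```

>>> servo_tool(
  deltas=[
    [[1.5,-0.8,0,0,0],[1.5,-1.6,0,0,0],[1.5,-2.4,0,0,0],[1.5,-3.2,0,0,0],[1.5,-4,0,0,0],[1.5,-4.8,0,0,0],[1.5,-5.6,0,0,0],[1.5,-6.5,0,0,0]],
  ],
)

```text
clock: 29.23
tcp_pos: [0.4453, 0.2599, 0.0467]
orientation: [1.016, -2.973, 0.001]
ft_force: [-3.7, -3.1, 7.6]
width: 0.0229
grasp_force: 100.3
```

```bash
python3 -c "
from h import *
onblade()"
```

```text
top [597.6 381.8  67.7 112.6  35.9] blade along 8.1 lat 3.3 rel yaw -1.9
side [590.4 381.3  65.8 115.6  33.3] blade along 2.0 lat 7.2 rel yaw -4.4
at [445.3 259.9  46.7] hy 127.7 F [-3.7 -3.1  7.6] t 29.2
```

>>> servo_tool(
  deltas=[
    [[1.5,-0.7,0,0,0],[1.5,-1.4,0,0,0],[1.5,-2.1,0,0,0],[1.5,-2.8,0,0,0],[1.5,-3.5,0,0,0],[1.5,-3.5,0,0,0]],
  ],
)

```text
clock: 29.83
tcp_pos: [0.474, 0.2822, 0.0469]
orientation: [-1.015, 2.971, 0.002]
ft_force: [-0.6, -0.8, 4.4]
width: 0.0234
grasp_force: 99.9
```

```bash
python3 -c "
from h import *
onblade();go(*binp(-395,0),275,125.6)"
```

```text
top [596.9 384.6  65.7 113.4  33.5] blade along -27.1 lat 5.9 rel yaw -4.2
side [591.2 381.7  65.6 111.8  36.7] blade along -33.4 lat 7.1 rel yaw -1.0
at [474.  282.2  46.9] hy 127.7 F [-0.6 -0.8  4.4] t 29.8
at [474.  282.1  46.9] hy 127.7 delta [ 10.01 -10.14 -22.85] turn 0.35 rows>= 6.5 F [1.1 0.6 3.3] t 29.9 w 0.0232 gf 99.8 j [ 0.07  0.62 -0.89  1.94  0.62  0.88  1.09]
```

>>> servo_tool(
  deltas=[
    [[1.5,0,0,-0.3,0],[1.5,0,0,-0.8,0],[1.5,0,0,-1.5,0],[1.5,0,0,-2.5,0],[1.5,0,0,-3.8,0],[1.5,0,0,-5,0],[1.5,0,0,-5.8,0],[1.5,0,0,-6,0]],
  ],
)

```text
clock: 30.6
tcp_pos: [0.4735, 0.2814, 0.1086]
orientation: [-1.014, 2.97, 0.001]
ft_force: [0.1, -0.1, -2.4]
width: 0.0233
grasp_force: 98.9
```

>>> servo_tool(
  deltas=[
    [[1.5,0.1,-0.1,-0.5,0],[1.5,0.4,-0.4,-1.5,0],[1.5,1,-1,-3,0],[1.5,1.9,-1.9,-4.8,0],[1.5,2.9,-2.9,-6.6,0],[1.5,3.8,-3.8,-8,0],[1.5,4.6,-4.6,-8.9,0],[1.5,5,-5,-9.2,0]],
  ],
)

```text
clock: 31.27
tcp_pos: [0.4639, 0.2088, 0.1997]
orientation: [-1.012, 2.973, -0.003]
ft_force: [1.0, -0.1, -3.3]
width: 0.0231
grasp_force: 98.9
```

>>> servo_tool(
  deltas=[
    [[1.5,0.1,-0.1,-0.4,0],[1.5,0.4,-0.4,-1.2,0],[1.5,1,-1,-2.4,0],[1.5,1.9,-1.9,-3.8,0],[1.5,2.9,-2.9,-5.4,0],[1.5,3.8,-3.8,-6.6,0],[1.5,4.6,-4.7,-7.3,0],[1.5,5,-5.1,-7.5,0]],
  ],
)

```text
clock: 31.93
tcp_pos: [0.4556, 0.1388, 0.2744]
orientation: [-1.014, 2.972, -0.002]
ft_force: [0.1, 0.4, -3.4]
width: 0.023
grasp_force: 98.9
```

>>> servo_tool(
  deltas=[
    [[1.5,0,0,0,0.2],[1.5,0,0,0,0.6],[1.5,0,0,0,1.3],[1.5,0,0,0,2.2],[1.5,0,0,0,3.2],[1.5,0,0,0,4.2],[1.5,0,0,0,5],[1.5,0,0,0,5.3]],
  ],
)

```text
clock: 32.6
tcp_pos: [0.4544, 0.1409, 0.2724]
orientation: [0.159, -3.136, -0.001]
ft_force: [-0.3, -0.8, -3.2]
width: 0.0228
grasp_force: 98.9
```

>>> servo_tool(
  deltas=[
    [[1.5,0,0,0,0.2],[1.5,0,0,0,0.6],[1.5,0,0,0,1.3],[1.5,0,0,0,2.2],[1.5,0,0,0,3.2],[1.5,0,0,0,4.2],[1.5,0,0,0,5],[1.5,0,0,0,5.3]],
  ],
)

```text
clock: 33.27
tcp_pos: [0.4546, 0.1405, 0.2727]
orientation: [-0.707, -3.06, -0.001]
ft_force: [-0.7, 0.8, -2.9]
width: 0.023
grasp_force: 98.9
```

```bash
python3 -c "
from h import *
carried()
go(*binp(-395,0),275,34.5)
"
```

```text
top [ 64.8 111.8 150.7] along -30.9 lat 5.1 rel yaw -3.3
side [ 65.5 116.1 151.4] along -32.1 lat 4.3 rel yaw -2.6
at [454.7 140.4 272.7] hy 64.2 delta [-0.16  0.03 -0.23] turn 4.95 rows>= 4.1 F [ 0.3 -0.6 -3.4] t 33.4 w 0.0234 gf 98.9 j [ 0.53  0.13 -0.99  1.88  0.12  1.19  0.62]
```

>>> servo_tool(
  deltas=[
    [[1.5,0,0,0,0.2],[1.5,0,0,0,0.7],[1.5,0,0,0,1.5],[1.5,0,0,0,2.4],[1.5,0,0,0,3.3],[1.5,0,0,0,4.1],[1.5,0,0,0,4.45],[1.5,0,0,0,4.45]],
  ],
)

```text
clock: 34.03
tcp_pos: [0.455, 0.1399, 0.2731]
orientation: [-1.392, -2.816, -0.0]
ft_force: [0.5, -0.4, -3.0]
width: 0.0228
grasp_force: 98.9
```

>>> servo_tool(
  deltas=[
    [[1.5,0,-0.1,0.1,0],[1.5,0,-0.3,0.5,0],[1.5,0,-0.5,1.2,0],[1.5,0,-0.8,2.1,0],[1.5,0,-1,3,0],[1.5,0,-1.2,3.6,0],[1.5,0,-1.2,4,0],[1.5,0,-1.2,4,0]],
  ],
)

```text
clock: 34.7
tcp_pos: [0.4448, 0.1318, 0.2321]
orientation: [-1.391, -2.815, 0.002]
ft_force: [-0.3, 0.0, -2.9]
width: 0.0233
grasp_force: 98.9
```

```bash
python3 -c "
from h import *
carried()
go(*binp(-395,-12.9),233,37.5)
"
```

```text
top [ 60.9 112.  124.8] along -30.4 lat 3.1 rel yaw -2.6
side [ 66.7 115.8 125.5] along -32.6 lat 2.5 rel yaw -1.9
at [445.8 132.4 233.3] hy 37.4 delta [0.03 0.01 0.03] turn -0.01 rows>= 0.0 F [ 1.1  0.5 -2.8] t 34.8 w 0.0232 gf 98.9 j [ 0.49  0.14 -0.94  1.96  0.13  1.1   0.15]
```

>>> servo_tool(
  deltas=[
    [[1.5,-0.4,0,0.1,0],[1.5,-1.4,0,0.2,0],[1.5,-3.1,-0.1,0.2,0],[1.5,-5.5,-0.2,0.2,0],[1.5,-8.3,-0.4,0.2,0],[1.5,-10.4,-0.5,0.2,0],[1.5,-6.2,-0.3,0.2,0],[1.5,-2.2,-0.1,0,0]],
  ],
)

```text
clock: 35.47
tcp_pos: [0.4605, 0.1107, 0.233]
orientation: [-1.406, -2.808, -0.002]
ft_force: [-0.5, 2.1, -1.3]
width: 0.0229
grasp_force: 99.1
```

>>> servo_tool(
  deltas=[
    [[1.5,4,0.2,0,0],[1.5,7,0.3,0,0],[1.5,7,0.3,0,0],[1.5,7,0.3,0,0]],
  ],
)

```text
clock: 35.8
tcp_pos: [0.4183, 0.1725, 0.234]
orientation: [1.385, 2.817, 0.001]
ft_force: [0.6, -0.9, -3.2]
width: 0.0232
grasp_force: 99.1
```

```bash
python3 -c "
from h import *
onblade()
S=manip.camera('side')
cv2.imwrite('pics/s10.png',cv2.resize(S['img'][140:280,130:410],None,fx=2.8,fy=2.8,interpolation=2))
go(429,145,120,37.5)
"
```

```text
at [418.3 172.5 234. ] hy 37.6 F [ 0.6 -0.9 -3.2] t 35.8
at [419.3 170.1 233.4] hy 37.3 delta [-2.57 -0.75 11.34] turn -0.04 rows>= 2.8 F [-0.5 -0.3 -2.4] t 36.0 w 0.0234 gf 99.1 j [ 0.43  0.11 -0.97  1.98  0.11  1.09  0.07]
```

View pics/s10.png

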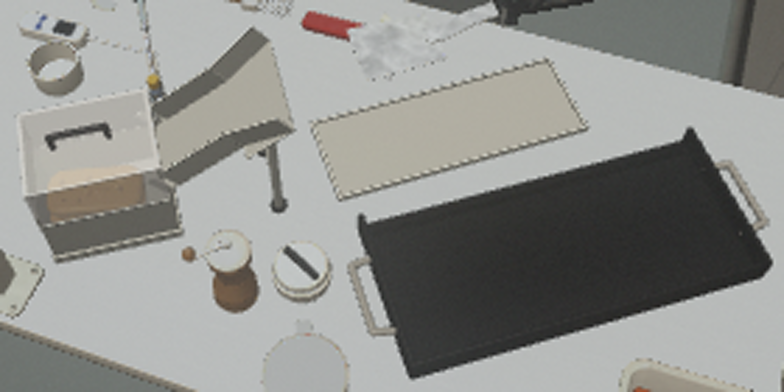

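All three browns are visible in the bin at (95,190), the griddle is empty and the bystanders are untouched. Next I push the shutter home with the rear end of the turner grip, before laying the turner down.

>>> servo_tool(
  deltas=[
    [[1.5,0,0,0,0.8],[1.5,0,0,0,1.9],[1.5,0,0,0,3],[1.5,0,0,0,4.1],[1.5,0,0,0,5.2],[1.5,0,0,0,6.3],[1.5,0,0,0,7.4],[1.5,0,0,0,8.5]],
  ],
)

```text
clock: 36.62
tcp_pos: [0.4192, 0.17, 0.2331]
orientation: [-2.477, -1.932, 0.0]
ft_force: [0.1, 0.2, -2.6]
width: 0.0231
grasp_force: 99.1
```

```bash
python3 -c "
from h import *
print(binp(-13.5,-420));go(*binp(-13.5,-420),200,-55.5)
"
```

```text
[ 326.22051658 -412.26491596]
at [419.2 170.  233.1] hy -14.1 delta [-58.74   5.17   3.31] turn 6.9 rows>= 14.2 F [ 0.1  0.2 -2.6] t 36.6 w 0.0231 gf 99.1 j [ 0.36  0.1  -0.88  1.99  0.09  1.09 -0.81]
```

>>> servo_tool(
  deltas=[
    [[1.5,-2,0.5,0,0.8],[1.5,-5.5,1.5,0,1.7],[1.5,-9.3,2.8,0,2.6],[1.5,-13.1,4.1,0,3.5],[1.5,-16.9,5.4,0,4.4],[1.5,-20.7,6.5,0,5.3],[1.5,-24.5,7.3,0,6.1],[1.5,-28.3,7.8,0,6.9]],
  ],
)

```text
clock: 37.28
tcp_pos: [0.4275, -0.1258, 0.2334]
orientation: [2.999, 0.934, 0.001]
ft_force: [1.3, -0.1, -1.4]
width: 0.023
grasp_force: 99.1
```

```bash
python3 -c "
from h import *
go(*binp(-13.5,-420),200,-55.5)
"
```

```text
at [ 427.5 -125.8  233.4] hy -55.4 delta [-24.6   17.83   3.34] turn 0.01 rows>= 7.3 F [ 1.3 -0.1 -1.4] t 37.3 w 0.023 gf 99.1 j [ 0.72  0.06 -0.55  2.01  0.04  1.08 -0.81]
```

>>> servo_tool(
  deltas=[
    [[1.5,-3.5,0.5,0,0],[1.5,-7,2,0,0],[1.5,-10.5,4,0,0],[1.5,-14,6.5,0,0],[1.5,-17,9,1,0],[1.5,-19.8,12,2,0],[1.5,-22.5,15,3,0],[1.5,-24.6,17.8,3.3,0]],
  ],
)

```text
clock: 37.95
tcp_pos: [0.3242, -0.4127, 0.1984]
orientation: [-2.997, -0.936, 0.005]
ft_force: [0.0, 0.6, -2.1]
width: 0.023
grasp_force: 99.2
```

```bash
python3 -c "
from h import *
go(*binp(-13.5,-420),141,-55.5)
"
```

```text
at [ 324.2 -412.7  198.4] hy -55.3 delta [0.21 0.1  5.74] turn 0.03 rows>= 1.4 F [ 0.   0.6 -2.1] t 38.0 w 0.023 gf 99.2 j [ 1.05  0.23 -0.26  1.89  0.07  1.04 -0.21]
```

>>> servo_tool(
  deltas=[
    [[1.5,0,0.1,2,0],[1.5,0,0.1,4,0],[1.5,0,0.1,5.5,0],[1.5,0.2,0.1,5.7,0],[1.5,1,0.1,5.7,0],[1.5,2,0.1,5.7,0],[1.5,3,0.1,5.7,0],[1.5,4,0.1,5.7,0]],
  ],
)

```text
clock: 38.62
tcp_pos: [0.3611, -0.3884, 0.1447]
orientation: [2.993, 0.942, -0.003]
ft_force: [-0.8, -1.8, -2.2]
width: 0.0229
grasp_force: 99.2
```

>>> servo_tool(
  deltas=[
    [[1.5,1,0,0,0],[1.5,2,0,0,0],[1.5,3,0,0,0],[1.5,4,0,0,0],[1.5,5,0,0,0],[1.5,6,0,0,0],[1.5,7,0,0,0],[1.5,8,0,0,0]],
  ],
)

```text
clock: 39.28
tcp_pos: [0.4252, -0.3418, 0.1431]
orientation: [2.996, 0.944, -0.008]
ft_force: [-5.0, -4.5, 0.6]
width: 0.0231
grasp_force: 99.5
```

```bash
python3 -c "
from h import *
go(*binp(-13.5,-292),141,-55.5)
S=manip.camera('side')
cv2.imwrite('pics/s11.png',cv2.resize(S['img'][100:200,110:260],None,fx=5,fy=5,interpolation=2))
"
```

```text
at [ 425.2 -341.8  143.1] hy -55.0 delta [0.65 0.21 0.2 ] turn 0.08 rows>= 0.2 F [-5.  -4.5  0.6] t 39.3 w 0.0231 gf 99.5 j [ 0.85  0.33 -0.31  1.89  0.13  0.94 -0.48]
```

View pics/s11.png

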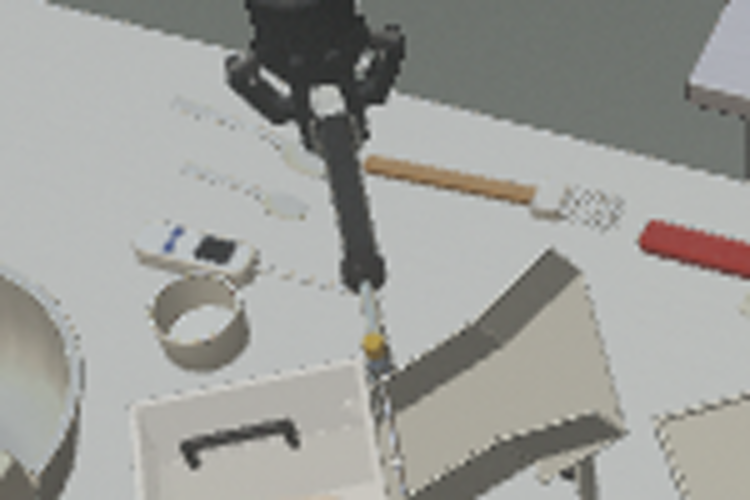

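The knob at (363,275) is nearly back at its home pixel, with the grip's rear end against it. I give a final push.

>>> servo_tool(
  deltas=[
    [[1.5,0.3,0,0,0],[1.5,0.6,0,0,0],[1.5,0.9,0,0,0],[1.5,1,0,0,0],[1.5,1,0,0,0]],
  ],
)

```text
clock: 39.75
tcp_pos: [0.4313, -0.337, 0.1429]
orientation: [-2.996, -0.942, 0.011]
ft_force: [-8.8, -4.4, 0.3]
width: 0.0231
grasp_force: 99.6
```

```bash
python3 -c "
from h import *
go(*binp(-13.5,-292),141,-55.5)"
```

```text
at [ 431.3 -337.   142.9] hy -55.1 delta [-0.12  0.25  0.19] turn 0.06 rows>= 0.1 F [-8.8 -4.4  0.3] t 39.8 w 0.0231 gf 99.6 j [ 0.84  0.34 -0.31  1.89  0.13  0.94 -0.5 ]
```

>>> servo_tool(
  deltas=[
    [[1.5,0.3,0,0,0],[1.5,0.5,0,0,0],[1.5,0.5,0,0,0],[1.5,0.5,0,0,0]],
  ],
)

```text
clock: 40.08
tcp_pos: [0.4314, -0.3367, 0.1426]
orientation: [-2.998, -0.938, 0.021]
ft_force: [-15.2, -7.5, 3.5]
width: 0.0232
grasp_force: 100.0
```

>>> servo_tool(
  deltas=[
    [[1.5,-1,0,0,0],[1.5,-3,0,0,0],[1.5,-6.5,0,-1,0],[1.5,-10,0,-3,0],[1.5,-12,0,-6,0],[1.5,-12,0,-8,0],[1.5,-12,0,-8,0]],
  ],
)

```text
clock: 40.67
tcp_pos: [0.3421, -0.4039, 0.2279]
orientation: [2.99, 0.937, 0.007]
ft_force: [2.2, 0.2, -1.1]
width: 0.0232
grasp_force: 99.3
```

```bash
python3 -c "
from h import *
T=manip.camera('top');S=manip.camera('side')
for x,t in((70,0),(90,0)):
  sm=S['img'].max(2)[145:167,172:194];b=max(blobs(sm<90,10),key=lambda q:q[0][4]);print('side knob',b[0],b[1]+[172,145])
  tm=T['img'].max(2)[195:222,312:342]
  for b in blobs(tm<70,8): print('top',b[0],b[1]+[312,195])
  break
go(430,145,240,37.4)"
```

```text
side knob [ 7  6  8  9 54] [182.33333333 154.88888889]
top [15  9  7  6 24] [330.    206.125]
at [ 341.9 -400.5  223.7] hy -55.0 delta [ 38.55 -39.59  -1.65] turn -15.39 rows>= 13.3 F [ 0.3  1.  -3.1] t 40.8 w 0.0228 gf 99.3 j [ 1.02  0.21 -0.27  1.86  0.06  1.09 -0.23]
```

The shutter is at its exact home pixels and force rose with no motion, so it is fully home. Back to the tray.

>>> servo_tool(
  deltas=[
    [[1.5,1.5,-1.5,0,0],[1.5,4,-4,-0.5,0],[1.5,6.7,-6.7,-1,0],[1.5,9.4,-9.4,-1.5,0],[1.5,12.1,-12.1,-1.6,0],[1.5,14.8,-14.8,-1.6,-0.5],[1.5,17.5,-17.5,-1.6,-1.2],[1.5,20.2,-20.2,-1.6,-2]],
  ],
)

```text
clock: 41.43
tcp_pos: [0.3896, -0.1162, 0.2376]
orientation: [-2.875, -1.261, 0.003]
ft_force: [0.7, 0.6, -2.0]
width: 0.0236
grasp_force: 99.3
```

>>> servo_tool(
  deltas=[
    [[1.5,2.2,-3.1,0,-1.1],[1.5,4.5,-6.2,0,-2.2],[1.5,6.8,-9.2,0,-3.3],[1.5,9,-12.1,0,-4.4],[1.5,11.2,-15,0,-5.5],[1.5,13,-18,0,-6.6],[1.5,14,-21,0,-7.7],[1.5,14,-23,0,-8.8]],
  ],
)

```text
clock: 42.1
tcp_pos: [0.3153, 0.144, 0.238]
orientation: [-2.006, -2.414, 0.001]
ft_force: [-0.3, -0.2, -2.3]
width: 0.0229
grasp_force: 99.2
```

```bash
python3 -c "
from h import *
go(430,145.5,150,37.5)"
```

```text
at [315.3 144.  238. ] hy 10.6 delta [-1.97 11.32  8.78] turn -4.49 rows>= 3.8 F [-0.3 -0.2 -2.3] t 42.1 w 0.0229 gf 99.2 j [ 0.39 -0.19 -0.82  2.18 -0.16  1.1  -0.16]
```

>>> servo_tool(
  deltas=[
    [[1.5,0,2,0,-0.8],[1.5,-0.5,4.5,1,-1.8],[1.5,-1,7.5,2.5,-2.8],[1.5,-1.5,10,4,-3.8],[1.5,-2,11.3,6,-4.49],[1.5,-2,11.3,8,-4.49],[1.5,-2,11.3,8.8,-4.49],[1.5,-2,11.3,8.8,-4.49]],
  ],
)

```text
clock: 42.77
tcp_pos: [0.4291, 0.1393, 0.1482]
orientation: [-1.402, -2.804, 0.006]
ft_force: [0.6, -0.3, -1.9]
width: 0.0234
grasp_force: 99.2
```

```bash
python3 -c "
from h import *
T=manip.camera('top');S=manip.camera('side')
cv2.imwrite('pics/s12.png',cv2.resize(S['img'][140:220,225:345],None,fx=6,fy=6,interpolation=2))
go(429.7,145.6,60,37.4)"
```

```text
at [431.4 139.9 151.1] hy 36.9 delta [0.55 0.22 9.11] turn -0.09 rows>= 2.2 F [ 0.2  0.5 -1.9] t 42.9 w 0.0229 gf 99.2 j [ 0.34  0.23 -0.83  2.08  0.21  0.92  0.04]
```

View pics/s12.png

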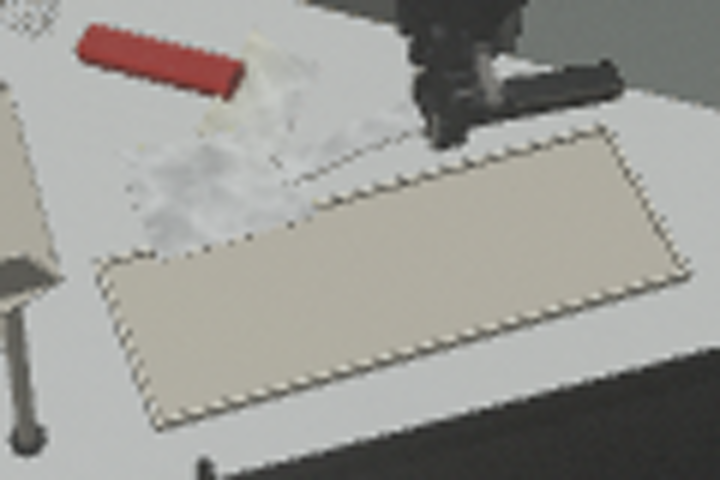

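The turner is above the tray, right way up and level. Lowering it to the original pose.

>>> servo_tool(
  deltas=[
    [[1.5,0.5,0.2,2,-0.09],[1.5,0.5,0.2,5,-0.09],[1.5,0.5,0.2,7.5,-0.09],[1.5,0.5,0.2,9,-0.09],[1.5,0.5,0.2,10,-0.09],[1.5,0.5,0.2,10.8,-0.09],[1.5,0.5,0.2,10.8,-0.09]],
  ],
)

```text
clock: 43.45
tcp_pos: [0.431, 0.1444, 0.0432]
orientation: [1.394, 2.815, -0.001]
ft_force: [0.3, -0.0, -1.9]
width: 0.0232
grasp_force: 99.3
```

```bash
python3 -c "
from h import *
go(429.7,145.6,28.2,37.4)"
```

```text
at [431.  144.4  43.2] hy 37.3 delta [ 0.17 -0.02  1.5 ] turn -0.02 rows>= 0.4 F [ 0.3 -0.  -1.9] t 43.5 w 0.0232 gf 99.3 j [ 0.21  0.42 -0.73  2.16  0.43  0.71 -0.16]
```

>>> servo_tool(
  deltas=[
    [[1.5,0.2,0,0.5,0],[1.5,0.2,0,1,0],[1.5,0.2,0,1.4,0],[1.5,0.2,0,1.6,0],[1.5,0.2,0,1.6,0],[1.5,0.2,0,1.6,0]],
  ],
)

```text
clock: 43.95
tcp_pos: [0.4302, 0.146, 0.0282]
orientation: [1.394, 2.814, -0.001]
ft_force: [-2.3, -0.8, 8.4]
width: 0.023
grasp_force: 100.7
```

```bash
python3 -c "
from h import *
go(429.7,145.6,28.2,37.4)"
```

```text
at [430.2 146.   28.2] hy 37.3 delta [-0.01 -0.07  0.  ] turn -0.02 rows>= 0.0 F [-2.3 -0.8  8.4] t 44.0 w 0.023 gf 100.7 j [ 0.18  0.44 -0.71  2.17  0.46  0.68 -0.2 ]
```

>>> servo_tool(
  deltas=[
    [[1.5,0,0,-0.1,0],[2.6,0,0,-0.1,0],[4,0,0,-0.1,0],[6,0,0,-0.1,0],[8,0,0,-0.1,0],[8.5,0,0,-0.1,0],[8.5,0,0,-0.1,0],[8.5,0,0,-0.1,0]],
  ],
)

```text
clock: 44.62
tcp_pos: [0.4298, 0.1459, 0.0282]
orientation: [1.395, 2.815, -0.0]
ft_force: [0.3, 0.3, 0.2]
width: 0.0848
grasp_force: 0.0
```

>>> servo_tool(
  deltas=[
    [[8.5,0,0,-1.5,0],[8.5,0,0,-4,0],[8.5,0,0,-8,0],[8.5,0,0,-12,0],[8.5,2,0,-16,0],[8.5,5,0,-18,0],[8.5,8,0,-18,0],[8.5,10,0,-18,0]],
  ],
)

```text
clock: 45.28
tcp_pos: [0.3685, 0.2281, 0.2102]
orientation: [1.391, 2.813, 0.005]
ft_force: [-0.2, -0.2, 0.3]
width: 0.0852
grasp_force: 0.0
```

>>> servo_tool(
  deltas=[
    [[8.5,2,3,0,0],[8.5,2,7,0,0],[8.5,2,11,0,0],[8.5,2,15,0,0],[8.5,2,18,0,0],[8.5,2,19,0,0],[8.5,2,19,0,0],[8.5,2,19,0,0]],
  ],
)

```text
clock: 45.95
tcp_pos: [0.5073, 0.3564, 0.2077]
orientation: [-1.393, -2.814, 0.002]
ft_force: [-0.4, -0.6, 0.3]
width: 0.0851
grasp_force: 0.0
```

```bash
python3 -c "
from h import *
S=manip.camera('side')
go(430,145,240,37.4)
cv2.imwrite('pics/s13.png',cv2.resize(S['img'][110:290,130:370],None,fx=3.3,fy=3.3,interpolation=2))
"
```

```text
at [507.  355.9 207.9] hy 37.3 delta [-12.11 -18.92  -3.17] turn -0.01 rows>= 5.4 F [-1.1  0.2 -1. ] t 46.0 w 0.0848 gf 0.0 j [-0.04  0.5  -0.88  1.64  0.41  1.2  -0.36]
```

View pics/s13.png

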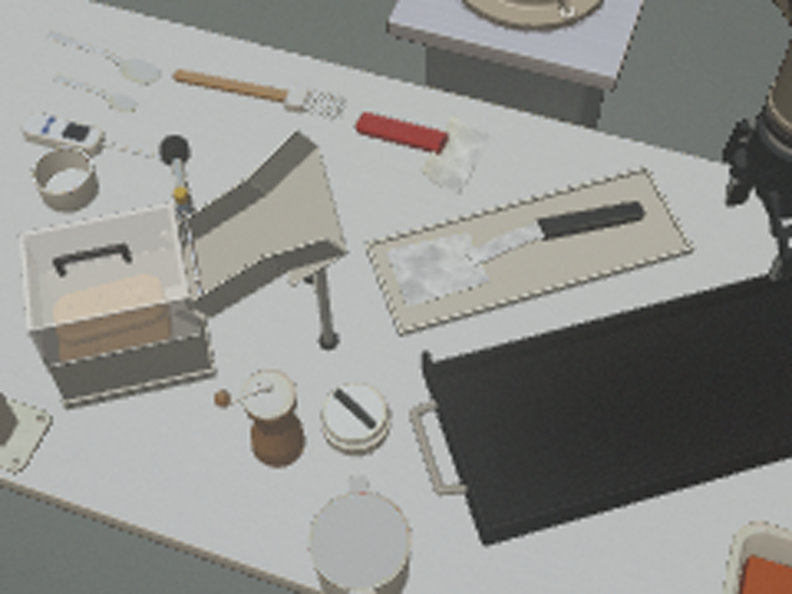

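The turner lies flat in its tray, the browns are in the bin, the shutter is home at (174,150) and the bystanders are in place. Handing in.

```bash
python3 -c "
from plant import manip
print(manip.job_done())"
```

```text
the job is handed in; nothing more can be done
None
```

All three hash browns are in the bin, the shutter is fully home, the turner is back flat in its tray right way up, and the job was handed in at about 46 s with no verdict returned.

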